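# Bed a round bar in a V-cradle and clamp it for drilling

## Task

Get the round aluminium bar ready for cross-drilling: lay it in the two V-rests of the cradle and slide it along them until it bears squarely against the end stop, firmly enough to feel but without forcing it. Let go of it, then swing the hinged strap over by its side handle and press it down gently until its sprung rubber foot holds the bar firmly, not merely touches it. Lay the bar in rather than dropping it, leave the bar against the stop, and leave the other things on the bench where they are.

Things in the scene. Friction and masses are not known exactly. Their poses are not given: they have to be found in the camera images.
- rod_center (a point): centre of the loose bar: round aluminium, 30 mm thick, 160 mm long, about 0.3 kg, both ends alike; its x axis runs along the bar. It starts lying on its side, its axis 15 mm above what it rests on
- vblock: drilling cradle, fixed to the bench: plywood base 200 x 112 x 18 mm with two dark wooden V-rests, an end stop and a strap. Origin on its underside at bench level, midway between the rests; x along the grooves to the stop, y across, away from the strap's hinge, z up. The base spans x -85 to 115, y -56 to 56 mm. Two hinge lugs, 102 mm high, fill x -65 to -31, y -54 to -36 mm
- groove_mid (a point): point of the cradle midway between the V-rests, on the axis of a bar lying in the grooves, 57 mm above the bench; axes as the cradle's. The rests stand 48 mm either side of it along x, each 20 mm thick, 48 mm wide, 53 mm high, with 90 degree grooves along x; the gap of 76 mm between them is free for fingers down to the base board
- stop: end stop: upright dark steel plate 36 mm wide, its top 64 mm above the bench. Origin on the face that meets the bar's end, on the bar's axis; axes as the cradle's. It is set 74 to 90 mm from the mid of the grooves, locked and rigid. Home: bar's centre 80 mm before this face. Sliding takes 2 to 5 N, more if the bar is also pressed down (it binds); then 4 to 10 N on the stop is right, 25 N too much
- strap: steel clamp strap, 20 mm wide. Origin on its hinge pin, x along the pin (the cradle's x), y along the strap to the handle; level over the bar when its y agrees with the cradle's y. Starts laid back, turned 2.7 to 2.9 rad up and away from the bar; can go to -0.4 rad. The hinge is stiff: about 4.5 N at the handle turns it and it stays where left
- strap_foot (a point): the strap's underside above the rubber foot, 45 mm from the pin. The foot is on a spring of 4 N/mm; its screw is set to an unknown height, so it meets a bedded bar's top anywhere from 0.2 to -0.1 rad of strap angle. Press on from there: 8 to 11 N in all, down on the handle, holds well; 16 N is too much. The stiff hinge then keeps the foot pressed
- strap_handle (a point): middle of the free part of the strap's handle, a round steel bar 12 mm thick that sticks out 50 mm sideways from the strap's tip, towards the end of the cradle away from the stop, parallel to the hinge pin and 92 mm from it; this point is 28 mm clear of the strap's side. The pin is 92 mm above the bench and 45 mm from the groove line. The bar can be taken between the fingers or pushed
- oiler: bystander: small dropper bottle, 33 mm wide, 102 mm high; origin under its centre
- offcut: bystander: timber offcut 35 x 85 x 18 mm; origin under its centre
- slip: bystander: grey teardrop slip stone 41 x 100 x 15 mm; origin under its centre
- pencil: bystander: green pencil 136 mm long, 7 mm thick; origin under its centre

How it is judged (in metres and radians):
On the way, in this order (a step that is already met when the one before it is completed fails the run):
1. the bar lies in both V-rests and bears against the end stop with more than 2 N (contact force between rod and stop above 2 N and y of rod_center in the frame of stop between -0.0025 and 0.0025 m and z of rod_center in the frame of stop between -0.0025 and 0.0025 m and angle between the x axis of rod_center and the x axis of stop, either way round below 0.04 rad and x of rod_center in the frame of stop between -0.082 and -0.0775 m), for 0.1 s.
2. with the bar at the stop and let go, the strap has been swung over it (y of strap_handle in the frame of vblock above 0.03 m and not (contact force between the fingers and rod above 0.2 N) and y of rod_center in the frame of stop between -0.0025 and 0.0025 m and z of rod_center in the frame of stop between -0.0025 and 0.0025 m and angle between the x axis of rod_center and the x axis of stop, either way round below 0.04 rad and x of rod_center in the frame of stop between -0.082 and -0.0775 m), for 0.1 s.
At the end, for the whole second after the job is handed in: the bar lies at rest in both V-rests (its centre within 2.5 mm of the cradle's axis across and in height, parallel within 0.04 rad), its end within about 2 mm of the stop, and the strap's foot presses on it with more than 3 N by itself (contact force between strap and rod above 3 N and linear speed of rod below 0.01 m/s and y of rod_center in the frame of stop between -0.0025 and 0.0025 m and z of rod_center in the frame of stop between -0.0025 and 0.0025 m and angle between the x axis of rod_center and the x axis of stop, either way round below 0.04 rad and x of rod_center in the frame of stop between -0.082 and -0.0775 m); the robot touches nothing.
It fails at once if the bar is forced against the end stop (more than 25 N) (contact force between rod and stop above 25 N).
It fails at once if the strap is forced down on the bar (more than 25 N) (contact force between rod and strap above 25 N).
It fails at once if the bar is dropped or thrown into the cradle (faster than 0.5 m/s within 60 mm of its place) (distance between rod_center and groove_mid below 0.06 m and linear speed of rod above 0.5 m/s).
It fails at once if another thing on the bench is moved by more than 20 mm (distance of any of oiler, offcut, slip, pencil from where it was at the start of the episode above 0.02 m).
It also fails if it takes over 72 s, if anything falls off the work surface, if the arm or the gripper's body presses on something with over 40 N, if the wrist force passes 120 N, or if a joint passes its speed limit or range.

## Robot

A 6-joint arm with a two-finger parallel gripper is mounted at the origin on a cart in front of the work surface, level with it; the furniture and walls round the work are solid. World frame = base frame: x ahead of the robot, y to its left, z up, the work surface at z = 0. Lengths are in mm, angles in degrees, forces in N, time in s.
With the tool pointing down it reaches from about 350 to 850 mm from the base axis. Payload 8.1 kg.
Tool frame: the origin (TCP) lies between the finger pads; the fingertips stand 14 mm ahead of it and the grasp point (between the pads) lies 5 mm behind it; z points along the fingers, x is the direction in which the jaws open and shut, and the axes are right-handed (so a half turn about z gives the same grasp; the last joint's range is limited). The gripper opens to 85 mm and grips with 20 to 120 N. Pads are 22 mm wide; open, the fingers measure 114 mm over their backs; the gripper's body (76 mm by 85 mm) begins 54 mm behind the grasp point. The pads swing forward as they close: fully open they stand 13 mm farther back than shut.
Start: joints at [70.737, 7.471, 85.268, -0, 87.261, -4.893], TCP at [148.885, 581.239, 245.292] pointing down, gripper open.
Joint ranges: [-169.43, 169.43], [-51.17, 129.36], [1.28, 143.12], [-76.62, 256.62], [0, 156.53], [-152.29, 152.29]. Speed limits (degrees/s): [136.94, 136.94, 159.86, 180, 180, 180].

## Interface

Orientations are given as [roll, pitch, yaw] about the fixed x, y, z axes, in that order (R = Rz(yaw) Ry(pitch) Rx(roll)).
In Python, from bench import r, vision, job gives the robot as it stands.
- The arm moves only by the tool send_rows, never from a script. Its arguments are lists of equal length, an entry for each row: "dp": the shift along the world's x, y, z in mm, a list of three; "rot": the turn, a rotation vector about the world's x, y, z in rad, a list of three. In form: {"dp": [[tx, ty, tz], ...], "rot": [[wx, wy, wz], ...]}. A call has 1 to 5 rows; each row is the pose to reach, as a shift and turn from the pose commanded when the call began; what a row does not reach only later rows make up. A row lasts 1/8 s, in which the tool goes at most 62.5 mm and 10.7 degrees, less where a joint would pass 70% of its speed; a pose out of reach is approached as far as the arm can. A call with a gripper value outside its range is refused whole. "jaw" is the finger opening in mm, from 0 to 85.4, set as the call begins (left out, the last holds). The fingers move at their own pace and stop on an object; "force" is the grip in N (left out, the last holds). Time passes only in rows, so rows that repeat a pose let the fingers close. It gives the time, the measured TCP pose, the force and the opening at its end, in the units of the state.
- r.sense(): the state, without advancing time (a new reading comes with each control period).
- vision.snapshot(name): name is "side" or "top"; returns a dict with "pixels" (400x640x3 uint8, red, green, blue), "depth" (400x640 float32, mm along the optical axis (not along the pixel's ray), 0 where there is no reading), "intrinsics" (3x3 intrinsics, pixels), "world_from_camera" (4x4, takes a point from camera to world coordinates). Camera axes: x right, y down, z forward; pixel columns grow to the right and rows downward; lengths in mm; the calibration is good to about 2 mm. A picture is of the moment at which its call begins.
- job.hand_in(): hands the job in, once; it reports no verdict.
The state is a dict: "time": time; "joint_pos": joint angles; "qd": joint speeds; "joint_efforts": joint torques, N m; "tool_pos": TCP position; "tcp_rot": TCP orientation; "ft_force": force on the tool from outside, world axes, zero at the start; "wrist_torque": the same for the moment, N m; "finger_gap": finger opening in mm.
Only numpy, scipy, OpenCV 4.12 (cv2) and the standard library are available. Lean on these libraries where they do the work, as an engineer would, in place of code of your own. Each camera call takes 0.05 s, during which the arm holds its last target.

## Working session

There is one attempt and no reset: what is moved stays moved. The work goes in short steps, Python scripts to look and compute and a tool call to move; the robot and the scene stay as the last step left them, time stands still between calls to the robot, and variables do not carry over. Pictures are saved under pics/ and viewed, and the job is handed in when it is done.

Besides the shell and the picture viewer there is one more tool, called in YAML: its name, and indented under it one key for each argument. send_rows: Moves the arm, as the interface text tells. Its arguments: {"type":"object","properties":{"dp":{"type":"array"},"rot":{"type":"array"},"jaw":{"type":"number"},"force":{"type":"number"}},"required":["dp","rot"]}

```bash
ls; mkdir -p pics; python3 - <<'E'
from bench import r, vision, job
import cv2, numpy as np
print(r.sense())
for n in ["top","side"]:
    s=vision.snapshot(n); cv2.imwrite(f"pics/{n}0.png",s["pixels"][:,:,::-1]); np.savez(f"{n}0.npz",**s)
    print(s["intrinsics"],s["world_from_camera"])
E
```

```text
pics
{'time': 0.0, 'joint_pos': array([ 7.07372894e+01,  7.51581275e+00,  8.53323417e+01, -1.46145643e-03,
        8.72605395e+01, -4.89314257e+00]), 'qd': array([ 0.04356051,  0.03180968, -0.0866499 , -0.05482597,  0.00213732,
       -0.08326439]), 'joint_efforts': array([-1.84949422e-03, -5.69385910e+01, -5.00548232e+01, -4.96302473e-04,
        1.50071742e-02,  1.51762421e-06]), 'tool_pos': array([148.71367141, 580.7186494 , 244.20770778]), 'tcp_rot': array([-1.79992183e+02,  1.08422295e-01,  7.56305106e+01]), 'ft_force': array([ 0.4146152 , -0.07436743, -0.24189413]), 'wrist_torque': array([ 0.01197248, -0.03422124, -0.01256762]), 'finger_gap': 85.53533067801472}
[[425.17391566   0.         310.26654104]
 [  0.         425.17391566 204.78072284]
 [  0.           0.           1.        ]] [[ 4.11733486e-03 -9.93620217e-01  1.12702761e-01  3.78695965e+02]
 [-9.99625899e-01 -7.13703146e-03 -2.64031169e-02  4.58364650e+00]
 [ 2.70390339e-02 -1.12551889e-01 -9.93277888e-01  1.02845280e+03]
 [ 0.00000000e+00  0.00000000e+00  0.00000000e+00  1.00000000e+00]]
[[453.98187889   0.         322.3143753 ]
 [  0.         453.98187889 200.01116034]
 [  0.           0.           1.        ]] [[ 9.95124105e-01 -3.69227803e-02  9.14588676e-02  3.93044981e+02]
 [-9.83490573e-02 -4.41491826e-01  8.91858975e-01 -9.30336591e+02]
 [ 7.44842950e-03 -8.96505257e-01 -4.42970479e-01  5.61952991e+02]
 [ 0.00000000e+00  0.00000000e+00  0.00000000e+00  1.00000000e+00]]
```

View pics/top0.png

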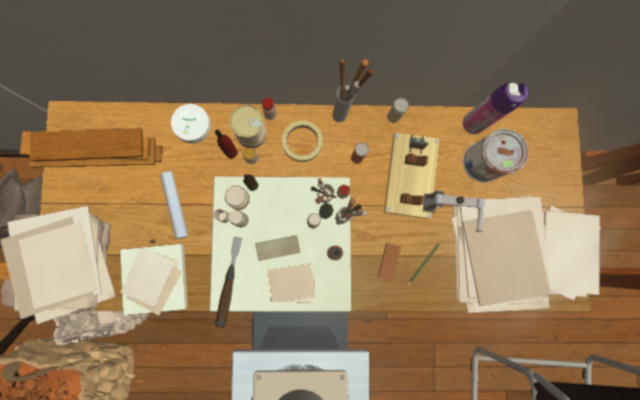

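View pics/side0.png

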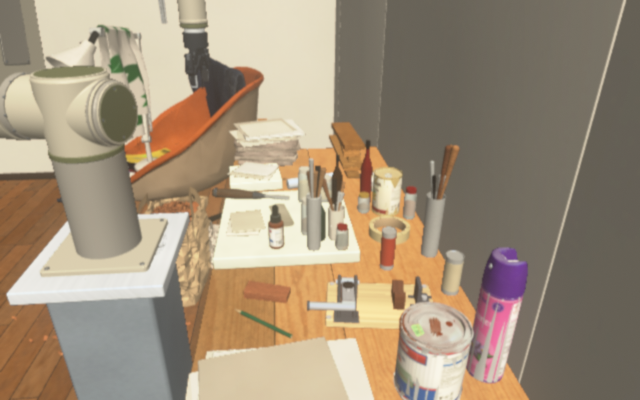

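```bash
cat > h.py <<'E'
import numpy as np, cv2
def load(f): return dict(np.load(f))
def pt(s,u,v,d=None):
    K=s["intrinsics"];T=s["world_from_camera"]
    if d is None: d=s["depth"][int(round(v)),int(round(u))]
    c=np.array([(u-K[0,2])/K[0,0]*d,(v-K[1,2])/K[1,1]*d,d,1]); return (T@c)[:3]
def ray(s,u,v,z):
    a=s["world_from_camera"][:3,3]; b=pt(s,u,v,1000.); t=(z-a[2])/(b[2]-a[2]); return a+t*(b-a)
def proj(s,p):
    c=np.linalg.inv(s["world_from_camera"])@np.append(p,1); K=s["intrinsics"]; q=K@c[:3]; return q[:2]/q[2]
def cloud(s):
    v,u=np.mgrid[0:400,0:640]; d=s["depth"];K=s["intrinsics"]
    c=np.stack([(u-K[0,2])/K[0,0]*d,(v-K[1,2])/K[1,1]*d,d,np.ones_like(d)],-1)
    return (c@s["world_from_camera"].T)[...,:3]
def crop(s,u0,v0,w,h,k,f):
    im=cv2.resize(s["pixels"][v0:v0+h,u0:u0+w,::-1],None,fx=k,fy=k,interpolation=cv2.INTER_CUBIC); cv2.imwrite(f,im)
E
python3 - <<'E'
from h import *
t=load("top0.npz");s=load("side0.npz")
crop(t,370,110,130,120,6,"pics/c1.png"); crop(s,290,250,160,100,5,"pics/c2.png"); crop(t,150,160,60,90,6,"pics/c3.png")
for n,u,v in [("rod",175,205),("rodA",166,174),("rodB",181,235),("base",412,190),("stop",417,143),("rest1",416,160),("rest2",411,200),("handle",480,213),("can",495,155),("canR",467,160),("purple",490,108),("offcut",389,260),("pen",422,265),("paper",460,220)]:
    print(n,pt(t,u,v).round(1))
E
```

```text
rod [489.  294.8  31.4]
rodA [563.  319.7  28.3]
rodB [419.2 279.4  26.8]
base [ 530.9 -267.8   19.3]
stop [ 636.1 -271.    61. ]
rest1 [ 601.3 -275.    34.7]
rest2 [ 504.5 -260.5   35.6]
handle [ 467.  -390.4  114.7]
can [ 595.5 -427.4  118.9]
canR [ 604.4 -401.8   26.9]
purple [ 691.2 -405.9  151.1]
offcut [ 363.  -210.    15.2]
pen [ 351.2 -291.2    6.7]
paper [ 458.8 -381.5   21.5]
```

View pics/c1.png

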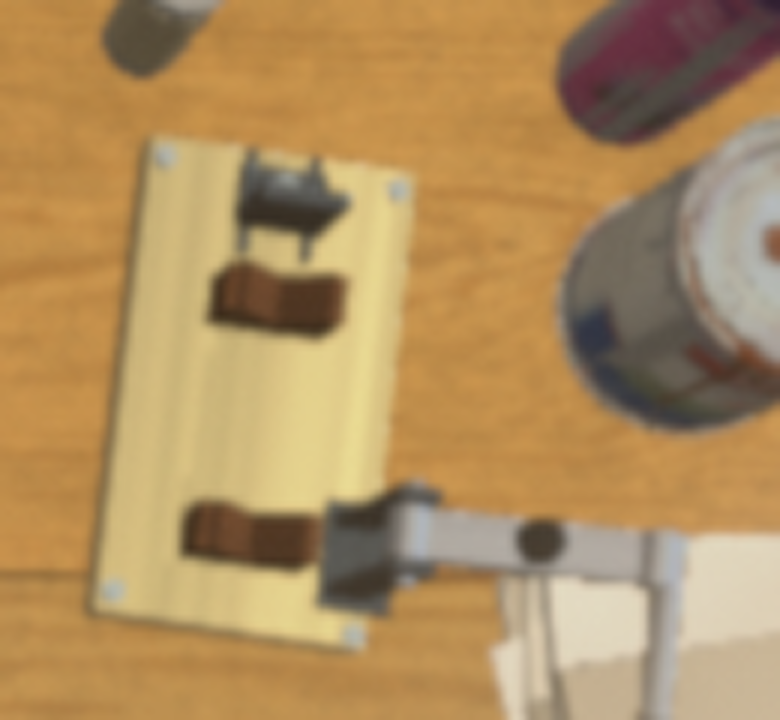

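View pics/c2.png

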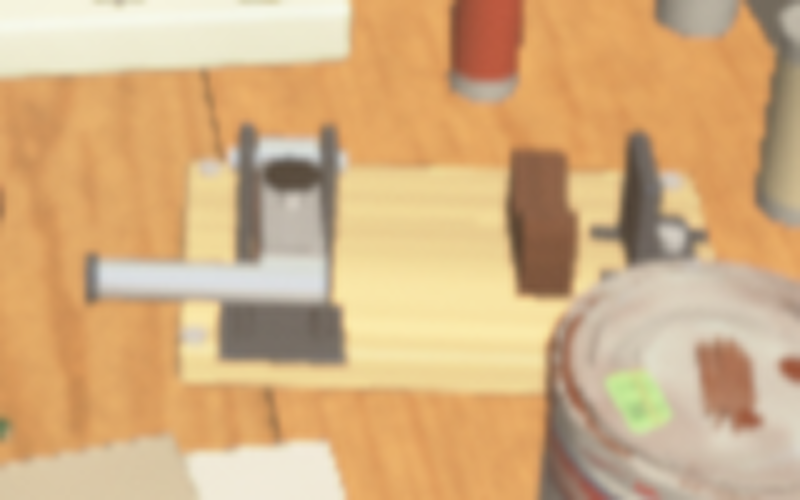

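View pics/c3.png

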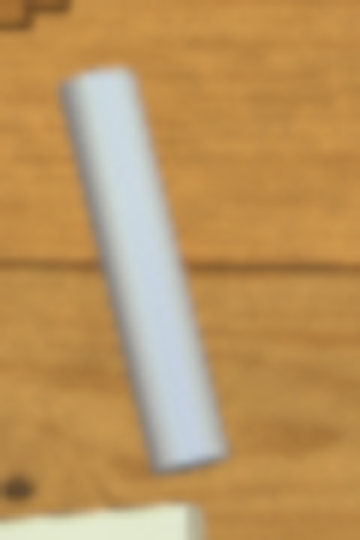

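```bash
python3 - <<'E'
from h import *
t=load("top0.npz"); P=cloud(t)
h=cv2.cvtColor(t["pixels"],cv2.COLOR_RGB2HSV)
print("wood",h[190:195,380],"base",h[185,405:410], "rod",h[205,173:177])
# rod
m=(h[...,1]<90)&(h[...,2]>120); m[:165]=0;m[245:]=0;m[:,:155]=0;m[:,190:]=0
cs,_=cv2.findContours(m.astype(np.uint8),cv2.RETR_EXTERNAL,cv2.CHAIN_APPROX_NONE)
c=max(cs,key=cv2.contourArea); print(cv2.contourArea(c),cv2.minAreaRect(c))
w=np.array([ray(t,*q[0],15)[:2] for q in c],np.float32)
print("rod z15",cv2.minAreaRect(w))
sel=np.zeros((400,640),np.uint8);cv2.drawContours(sel,[c],-1,1,-1)
p=P[(sel>0)&(P[...,2]>15)]; print("cloud",cv2.minAreaRect(p[:,:2].astype(np.float32)),p[:,2].max(),np.percentile(p[:,2],[50,90,98]),p.mean(0))
l=cv2.fitLine(p[:,:2].astype(np.float32),cv2.DIST_L2,0,.01,.01).ravel();print(l,np.degrees(np.arctan2(l[1],l[0])))
# base
g=h[...,0].astype(int)
m=(g>20)&(g<32)&(h[...,2]>190)&(P[...,2]>8)&(P[...,2]<30); m[:120]=0;m[225:]=0;m[:,:380]=0;m[:,450:]=0
m=m.astype(np.uint8)
cv2.imwrite("pics/m.png",cv2.resize(m[110:230,370:500]*255,None,fx=5,fy=5,interpolation=0))
cs,_=cv2.findContours(m,cv2.RETR_EXTERNAL,cv2.CHAIN_APPROX_NONE);c=max(cs,key=cv2.contourArea)
w=np.array([ray(t,*q[0],18)[:2] for q in c],np.float32);print(cv2.minAreaRect(w)); print("z",np.median(P[m>0][:,2]))
for q in [(95,607),(362,650),(413,172),(148,138)]: print(ray(t,370+q[0]/6-.4,110+q[1]/6-.4,18).round(1))
for q in [(112,588),(354,636),(398,190),(165,155)]: print("screw",ray(t,370+q[0]/6-.4,110+q[1]/6-.4,19).round(1))
E
```

```text
wood [[ 17 156 189]
 [ 17 159 186]
 [ 17 158 182]
 [ 17 157 183]
 [ 17 157 185]] base [[ 22 102 205]
 [ 22 103 204]
 [ 22 103 205]
 [ 22 102 210]
 [ 22 102 211]] rod [[ 98  22 219]
 [103  26 223]
 [104  27 224]
 [102  26 220]]
824.5 ((173.47059631347656, 204.38235473632812), (68.39505004882812, 13.339458465576172), 75.96376037597656)
rod z15 ((492.85302734375, 303.4310302734375), (165.08731079101562, 31.120162963867188), 16.099681854248047)
cloud ((426.677978515625, 198.00112915039062), (378.8014831542969, 123.93482971191406), 57.950740814208984) 1028.452799737712 [27.65756806 31.39747219 33.53709033] [490.43123036 297.7802929   33.77119653]
[9.0231895e-01 4.3106896e-01 4.9043124e+02 2.9778030e+02] 25.53542
((569.2282104492188, -270.4056091308594), (107.01351165771484, 195.73477172851562), 81.85303497314453)
z 18.5235231676038
[ 480.2 -202.8   18. ]
[ 463.6 -310.    18. ]
[ 660.  -336.5   18. ]
[ 673.  -227.7   18. ]
screw [ 487.8 -209.6   19. ]
screw [ 469.1 -306.6   19. ]
screw [ 652.1 -329.8   19. ]
screw [ 665.7 -234.3   19. ]
```

View pics/m.png

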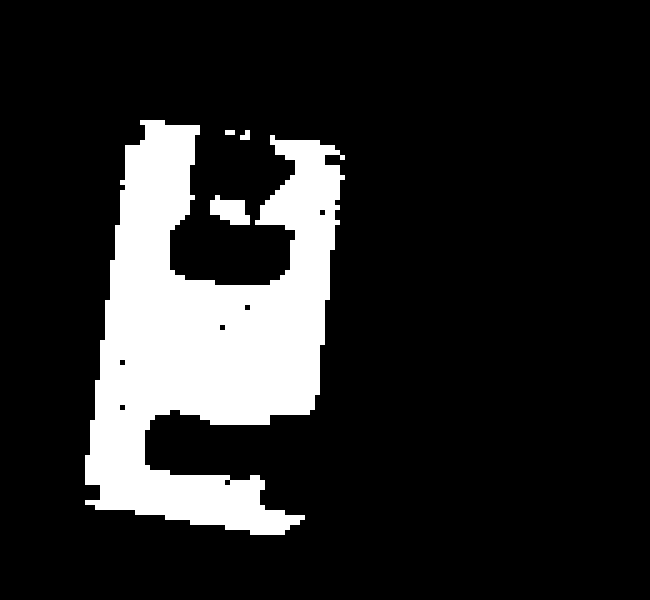

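```bash
python3 - <<'E'
from h import *
s=load("side0.npz");t=load("top0.npz")
for S in (t,s):
  P=cloud(S).reshape(-1,3); P=P[S["depth"].ravel()>0]
  for x0 in range(350,750,100):
    print(x0,[int(np.percentile(q,99.5)) if len(q:=P[(P[:,0]>x0)&(P[:,0]<x0+100)&(P[:,1]>y)&(P[:,1]<y+100)][:,2])>5 else None for y in range(-500,500,100)])
E
```

```text
350 [48, 120, 19, 32, 156, 46, 122, 43, 44, 118]
450 [47, 121, 100, 246, 218, 34, 163, 32, 32, 114]
550 [122, 22, 65, 92, 32, 107, 180, 33, 106, 107]
650 [219, 20, 87, 268, 251, 110, 112, 36, 104, 102]
350 [46, 119, 17, 124, 203, 43, 121, 43, 42, 115]
450 [45, 120, 102, 241, 215, 89, 163, None, 30, 113]
550 [120, 117, 65, 91, 30, 108, 178, 2, 105, 105]
650 [218, 2, 84, 266, 243, 109, 110, 35, 105, 2]
```

send_rows:
  dp:
    - [50,-40,0]
    - [100,-80,0]
    - [150,-121,0]
    - [200,-161,0]
    - [250,-202,0]
  rot:
    - [0,0,0.12]
    - [0,0,0.24]
    - [0,0,0.36]
    - [0,0,0.48]
    - [0,0,0.532]
  jaw: 60
  force: 30

```text
time: 0.72
tool_pos: [393.1, 383.3, 245.0]
tcp_rot: [-180.0, 0.0, 106.3]
ft_force: [0.3, 1.0, 0.3]
finger_gap: 60.1
```

send_rows:
  dp:
    - [47,-38,-20]
    - [94,-76,-60]
    - [94,-76,-110]
    - [94,-76,-145]
    - [94,-76,-165]
  rot:
    - [0,0,0]
    - [0,0,0]
    - [0,0,0]
    - [0,0,0]
    - [0,0,0]

```text
time: 1.35
tool_pos: [484.6, 307.8, 77.4]
tcp_rot: [-179.8, 0.0, 106.1]
ft_force: [-0.7, -0.2, -0.3]
finger_gap: 60.1
```

```bash
python3 - <<'E'
from h import *
from bench import r,vision
t=vision.snapshot("top"); crop(t,130,140,130,120,6,"pics/a1.png"); print(r.sense()["tool_pos"])
E
```

```text
[483.74266436 307.62671718  75.69510141]
```

View pics/a1.png

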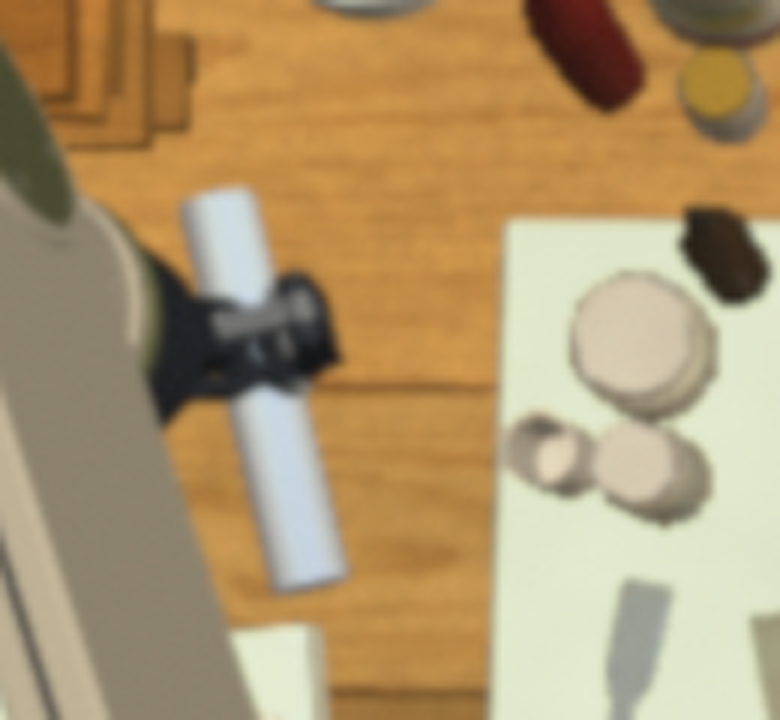

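send_rows:
  dp:
    - [12,3,0]
    - [12,3,0]
    - [12,3,0]
  rot:
    - [0,0,0]
    - [0,0,0]
    - [0,0,0]

```text
time: 1.78
tool_pos: [499.2, 312.6, 82.1]
tcp_rot: [179.8, -0.0, 106.1]
ft_force: [-0.2, 0.3, 0.5]
finger_gap: 60.1
```

send_rows:
  dp:
    - [3,-3,-15]
    - [5,-6,-35]
    - [5,-6,-50]
    - [5,-6,-50]
    - [5,-6,-50]
  rot:
    - [0,0,0]
    - [0,0,0]
    - [0,0,0]
    - [0,0,0]
    - [0,0,0]

```text
time: 2.4
tool_pos: [503.0, 305.9, 30.3]
tcp_rot: [-180.0, 0.0, 106.1]
ft_force: [1.2, 0.5, 0.5]
finger_gap: 59.9
```

```bash
python3 - <<'E'
from h import *
from bench import r,vision
t=vision.snapshot("top"); crop(t,130,140,130,120,6,"pics/a2.png"); print(r.sense()["tool_pos"])
t=vision.snapshot("side"); crop(t,200,60,200,150,4,"pics/a3.png")
E
```

```text
[503.38276275 306.16184613  30.79814396]
```

View pics/a2.png

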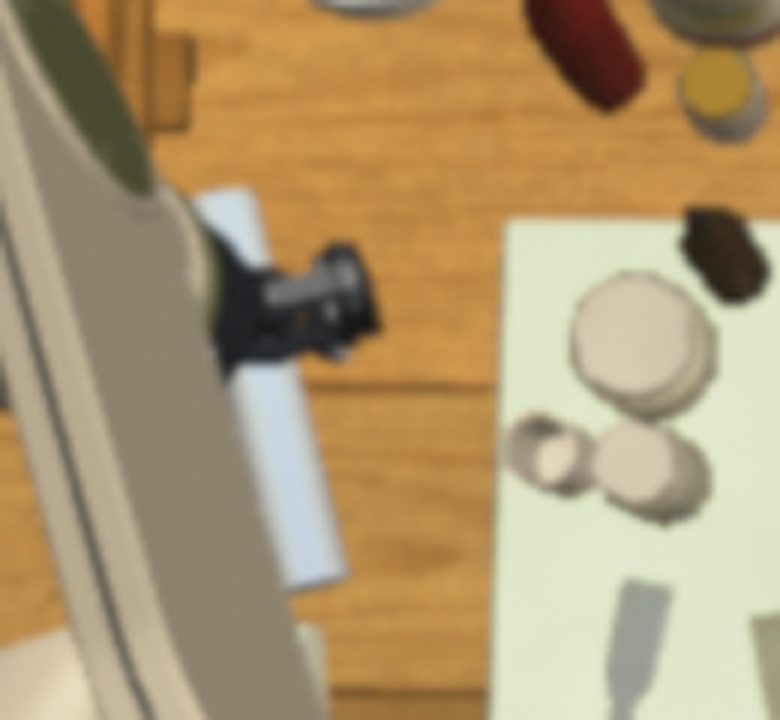

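View pics/a3.png

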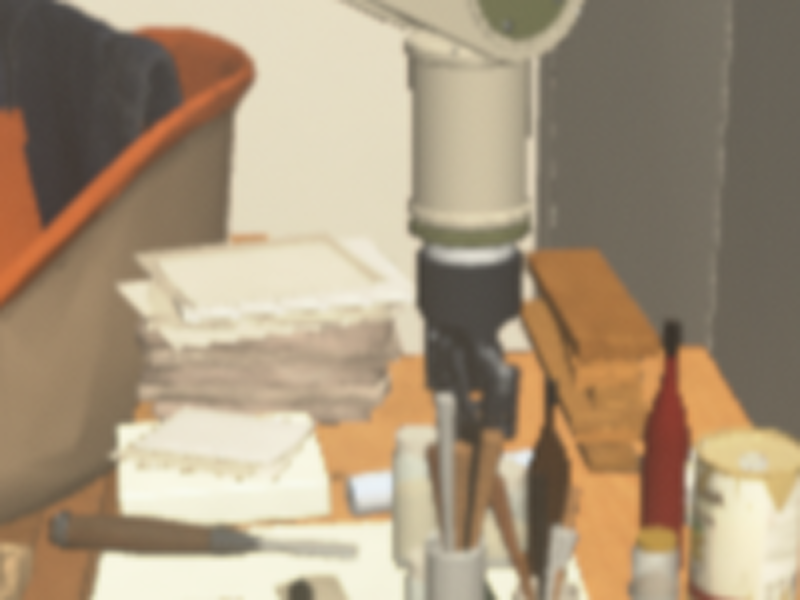

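send_rows:
  dp:
    - [0,0,-8]
    - [0,0,-13]
    - [0,0,-13]
  rot:
    - [0,0,0]
    - [0,0,0]
    - [0,0,0]

```text
time: 2.88
tool_pos: [502.4, 305.6, 16.5]
tcp_rot: [-179.9, 0.0, 106.1]
ft_force: [0.3, -0.3, -0.4]
finger_gap: 60.2
```

send_rows:
  dp:
    - [0,0,0]
    - [0,0,0]
    - [0,0,0]
    - [0,0,0]
    - [0,0,0]
  rot:
    - [0,0,0]
    - [0,0,0]
    - [0,0,0]
    - [0,0,0]
    - [0,0,0]
  jaw: 20
  force: 40

```text
time: 3.5
tool_pos: [503.3, 306.1, 17.7]
tcp_rot: [180.0, -0.0, 106.1]
ft_force: [-0.3, -0.0, 3.7]
finger_gap: 28.7
```

send_rows:
  dp:
    - [0,0,15]
    - [0,0,50]
    - [0,0,100]
    - [0,0,160]
    - [0,0,220]
  rot:
    - [0,0,0]
    - [0,0,0]
    - [0,0,0]
    - [0,0,0]
    - [0,0,0]

```text
time: 4.12
tool_pos: [502.3, 305.4, 239.4]
tcp_rot: [-180.0, 0.0, 106.1]
ft_force: [0.9, 0.0, -2.0]
finger_gap: 28.5
```

send_rows:
  dp:
    - [0,0,45]
    - [0,0,80]
    - [0,0,93]
    - [0,0,93]
    - [0,0,93]
  rot:
    - [0,0,0]
    - [0,0,0]
    - [0,0,0]
    - [0,0,0]
    - [0,0,0]

```text
time: 4.75
tool_pos: [502.3, 305.5, 327.8]
tcp_rot: [-179.8, 0.0, 106.1]
ft_force: [0.0, -0.1, -3.2]
finger_gap: 28.4
```

```bash
python3 - <<'E'
from h import *
from bench import r,vision
t=vision.snapshot("side"); cv2.imwrite("pics/a4.png",t["pixels"][:,:,::-1]); print(r.sense())
E
```

```text
{'time': 4.8, 'joint_pos': array([ 2.63153649e+01,  4.69577513e+00,  7.97179174e+01, -3.78946476e-03,
        9.58104134e+01, -7.97967084e+01]), 'qd': array([-0.1090009 ,  0.07553045, -0.23678391,  0.02818778,  0.1572606 ,
       -0.00798074]), 'joint_efforts': array([ 1.12114495e-02, -5.74780476e+01, -5.29339492e+01,  3.74709969e-03,
        4.58279543e-02, -2.08577296e-05]), 'tool_pos': array([502.23670007, 305.4821151 , 327.72708492]), 'tcp_rot': array([-1.79780106e+02,  4.34101315e-02,  1.06111780e+02]), 'ft_force': array([-0.16838516,  0.62681696, -3.59649767]), 'wrist_torque': array([0.03845511, 0.02834829, 0.02786817]), 'finger_gap': 28.559944440383386}
```

View pics/a4.png

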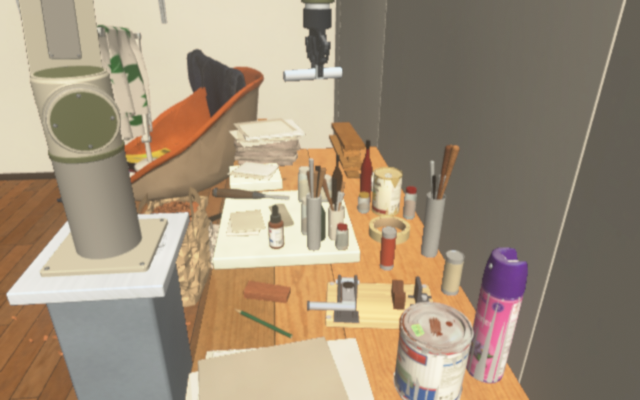

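```bash
python3 - <<'E'
from h import *
from bench import r,vision
t=vision.snapshot("side"); st=r.sense(); p=st["tool_pos"].copy()
crop(t,270,40,90,60,8,"pics/a5.png")
a=np.radians(16.1); ax=np.array([np.cos(a),np.sin(a),0])
for o in (-110,-100,-92,-80,0,60,68,80): print(o,proj(t,p+ax*o-[0,0,2]).round(1))
m=t["pixels"]; h=cv2.cvtColor(m,cv2.COLOR_RGB2HSV)
print(h[72:80,280:292,2]); print(h[66:78,334:348,2])
E
```

```text
-110 [277.4  76.6]
-100 [281.1  76.4]
-92 [284.   76.2]
-80 [288.4  75.9]
0 [316.9  73.9]
60 [337.4  72.5]
68 [340.1  72.3]
80 [344.1  72. ]
[[229 226 210 168 175 221 238 241 241 242 242 242]
 [229 226 209 159 157 204 234 239 239 240 239 239]
 [228 225 208 156 142 184 227 234 234 234 234 234]
 [228 225 208 153 132 171 220 228 229 228 228 228]
 [228 226 208 150 127 166 211 221 221 221 221 220]
 [227 225 206 148 129 161 200 208 208 207 207 206]
 [228 225 208 154 134 155 183 189 189 187 186 184]
 [228 226 217 179 145 145 161 165 164 163 160 158]]
[[192 151 136 137 140 140 129 115 110 110 111 110 109 110]
 [219 205 201 202 204 203 184 142 115 110 110 110 110 110]
 [238 237 238 238 238 237 229 189 130 111 110 110 109 110]
 [244 243 243 243 243 243 240 219 146 113 111 110 111 110]
 [242 243 242 242 242 241 239 221 149 113 111 110 110 111]
 [240 239 240 239 239 239 236 219 151 113 110 111 110 110]
 [237 236 236 235 235 235 232 214 151 115 111 110 110 110]
 [230 230 229 229 228 227 224 203 147 114 111 111 110 110]
 [220 219 218 218 217 214 210 188 138 112 111 111 111 110]
 [200 198 197 195 194 192 187 169 129 111 111 111 111 111]
 [173 171 168 165 163 160 157 143 119 111 111 111 111 110]
 [148 141 137 131 128 126 123 118 111 111 110 111 110 111]]
```

View pics/a5.png

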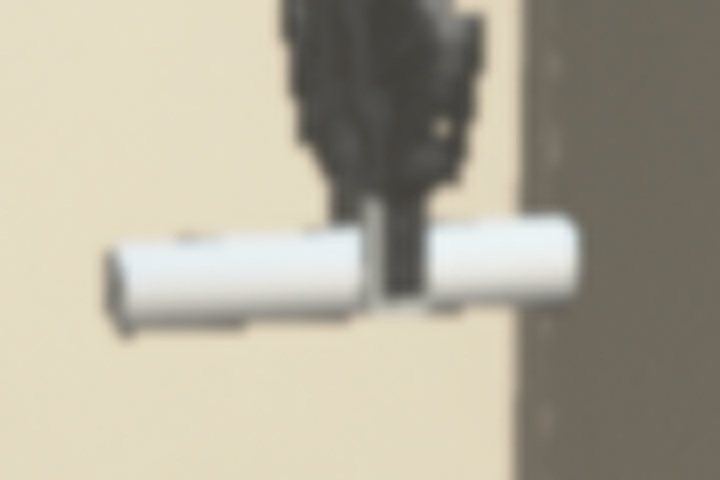

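send_rows:
  dp:
    - [2,-25,0]
    - [6,-70,0]
    - [10,-120,0]
    - [15,-170,0]
    - [19,-220,0]
  rot:
    - [0,0,-0.02]
    - [0,0,-0.05]
    - [0,0,-0.09]
    - [0,0,-0.12]
    - [0,0,-0.16]

```text
time: 5.48
tool_pos: [521.5, 84.3, 329.0]
tcp_rot: [-179.9, -0.0, 96.9]
ft_force: [0.6, 0.4, -2.3]
finger_gap: 28.4
```

send_rows:
  dp:
    - [4,-50,0]
    - [8,-100,0]
    - [13,-150,0]
    - [17,-200,0]
    - [21,-250,0]
  rot:
    - [0,0,-0.04]
    - [0,0,-0.08]
    - [0,0,-0.12]
    - [0,0,-0.16]
    - [0,0,-0.2]

```text
time: 6.1
tool_pos: [542.5, -165.6, 328.9]
tcp_rot: [-179.9, -0.0, 85.4]
ft_force: [0.8, 0.4, -3.3]
finger_gap: 28.9
```

send_rows:
  dp:
    - [5,-50,0]
    - [10,-90,0]
    - [10,-103,0]
    - [10,-103,0]
    - [10,-103,0]
  rot:
    - [0,0,-0.03]
    - [0,0,-0.054]
    - [0,0,-0.054]
    - [0,0,-0.054]
    - [0,0,-0.054]

```text
time: 6.72
tool_pos: [553.1, -265.8, 330.0]
tcp_rot: [-180.0, -0.0, 82.5]
ft_force: [-0.9, 0.4, -2.8]
finger_gap: 28.5
```

send_rows:
  dp:
    - [-1,-2,-40]
    - [-1,-2,-95]
    - [-1,-2,-150]
    - [-1,-2,-200]
    - [-1,-2,-235]
  rot:
    - [0,0,0]
    - [0,0,0]
    - [0,0,0]
    - [0,0,0]
    - [0,0,0]

```text
time: 7.35
tool_pos: [551.1, -266.7, 92.7]
tcp_rot: [-179.9, -0.1, 82.5]
ft_force: [-0.2, -0.1, -2.8]
finger_gap: 28.7
```

```bash
python3 - <<'E'
from h import *
from bench import r,vision
t=vision.snapshot("side"); crop(t,290,220,160,120,5,"pics/b1.png"); 
t=vision.snapshot("top"); crop(t,370,110,130,120,6,"pics/b2.png"); print(r.sense())
E
```

```text
{'time': 7.45, 'joint_pos': array([-3.06499256e+01,  1.64265342e+01,  9.17596763e+01,  1.44740298e-02,
        7.23349829e+01, -1.13151108e+02]), 'qd': array([-0.20327417, -2.73678186, -4.08679395, -0.07563598,  3.30399771,
       -0.10082658]), 'joint_efforts': array([-3.69812641e-01, -6.45972419e+01, -5.02027595e+01, -3.61611997e-02,
       -1.39836229e+00, -1.10390843e-03]), 'tool_pos': array([ 548.96091681, -265.68815805,   90.10649118]), 'tcp_rot': array([-179.52618138,   -0.2175526 ,   82.49582752]), 'ft_force': array([-1.56350555,  0.98739482, -3.58742481]), 'wrist_torque': array([0.0584231 , 0.04754535, 0.04802595]), 'finger_gap': 28.726722054053}
```

View pics/b1.png

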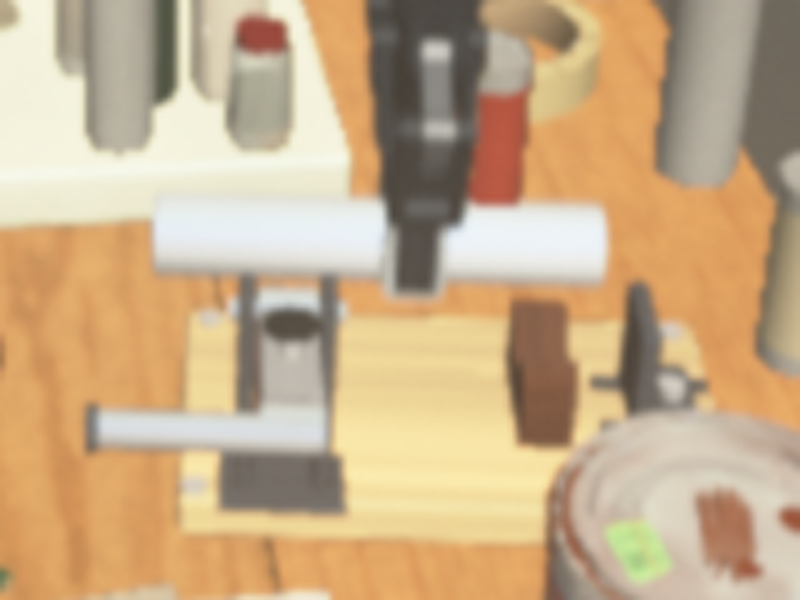

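View pics/b2.png

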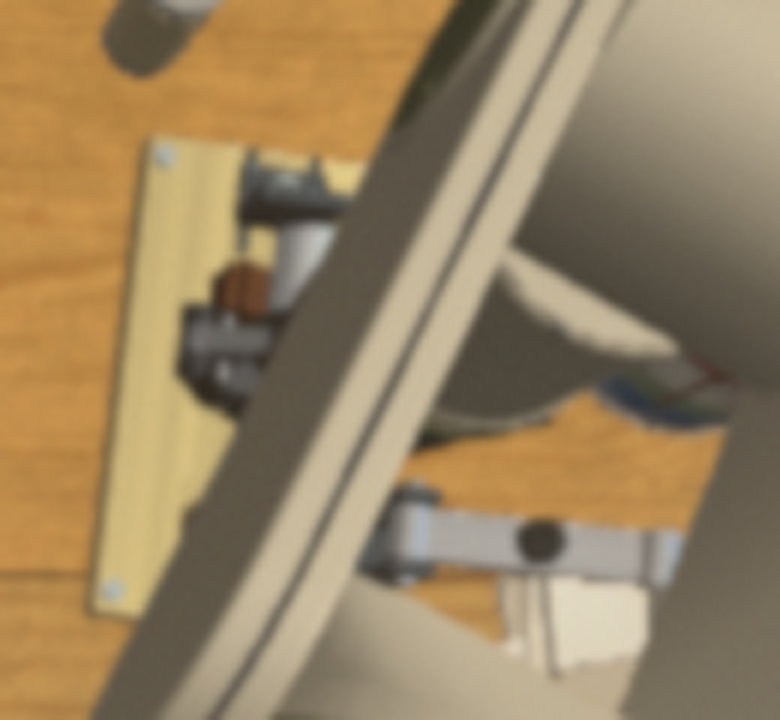

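send_rows:
  dp:
    - [1,-1,-6]
    - [1,-1,-14]
    - [1,-1,-18]
    - [1,-1,-20]
    - [1,-1,-20]
  rot:
    - [0,0,0]
    - [0,0,0]
    - [0,0,0]
    - [0,0,0]
    - [0,0,0]

```text
time: 8.07
tool_pos: [553.0, -270.2, 75.4]
tcp_rot: [180.0, 0.0, 82.4]
ft_force: [-0.0, -1.2, -2.8]
finger_gap: 28.8
```

send_rows:
  dp:
    - [0,0,0]
    - [0,0,0]
  rot:
    - [0,0,0]
    - [0,0,0]

```text
time: 8.32
tool_pos: [553.1, -270.2, 75.5]
tcp_rot: [180.0, 0.0, 82.4]
ft_force: [0.4, -0.1, -3.0]
finger_gap: 28.4
```

send_rows:
  dp:
    - [0,2,-4]
    - [0,2,-8]
    - [0,2,-10]
    - [0,2,-12]
    - [0,2,-12]
  rot:
    - [0,0,0]
    - [0,0,0]
    - [0,0,0]
    - [0,0,0]
    - [0,0,0]

```text
time: 8.95
tool_pos: [552.9, -268.1, 63.1]
tcp_rot: [-180.0, -0.0, 82.4]
ft_force: [-0.5, -0.4, -3.1]
finger_gap: 28.7
```

send_rows:
  dp:
    - [0,0,-1]
    - [0,0,-2]
    - [0,0,-2]
  rot:
    - [0,0,0]
    - [0,0,0]
    - [0,0,0]

```text
time: 9.32
tool_pos: [553.2, -268.1, 61.7]
tcp_rot: [180.0, 0.0, 82.4]
ft_force: [-1.2, 1.5, 2.3]
finger_gap: 28.2
```

send_rows:
  dp:
    - [0,0,-1]
    - [0,0,-1]
    - [0,0,-1]
  rot:
    - [0,0,0]
    - [0,0,0]
    - [0,0,0]

```text
time: 9.7
tool_pos: [553.4, -267.9, 61.4]
tcp_rot: [180.0, -0.0, 82.4]
ft_force: [-2.9, 3.8, 7.2]
finger_gap: 28.6
```

send_rows:
  dp:
    - [0,0.5,0.5]
    - [0,0.5,0.7]
    - [0,0.5,0.7]
  rot:
    - [0,0,0]
    - [0,0,0]
    - [0,0,0]

```text
time: 10.07
tool_pos: [553.4, -267.7, 61.3]
tcp_rot: [179.9, 0.0, 82.4]
ft_force: [0.3, 1.8, 3.3]
finger_gap: 28.5
```

send_rows:
  dp:
    - [0,0,0]
    - [0,0,0]
    - [0,0,0]
    - [0,0,0]
  rot:
    - [0,0,0]
    - [0,0,0]
    - [0,0,0]
    - [0,0,0]
  jaw: 45

```text
time: 10.58
tool_pos: [552.9, -267.6, 60.9]
tcp_rot: [-180.0, -0.0, 82.4]
ft_force: [0.3, -0.0, 0.3]
finger_gap: 45.0
```

```bash
python3 - <<'E'
from h import *
from bench import r,vision
t=vision.snapshot("side"); crop(t,290,220,160,120,5,"pics/b3.png"); np.savez("b3.npz",**t); print(r.sense())
E
```

```text
{'time': 10.625, 'joint_pos': array([-3.06072238e+01,  1.86119136e+01,  9.24280748e+01, -3.72419420e-03,
        6.89676907e+01, -1.12997187e+02]), 'qd': array([ 0.05364221, -0.08284587,  0.03591596,  0.00494584,  0.0275231 ,
       -0.06114696]), 'joint_efforts': array([-1.26607722e-02, -6.17926025e+01, -4.50077569e+01, -3.50953254e-03,
        2.82321293e-03, -3.44610373e-05]), 'tool_pos': array([ 552.91544612, -267.62411473,   60.92234866]), 'tcp_rot': array([-1.79991573e+02,  1.99510980e-04,  8.23913001e+01]), 'ft_force': array([-0.73376292,  0.36353347, -0.58310366]), 'wrist_torque': array([ 0.01032079, -0.06498315, -0.0313142 ]), 'finger_gap': 44.953583718583644}
```

View pics/b3.png

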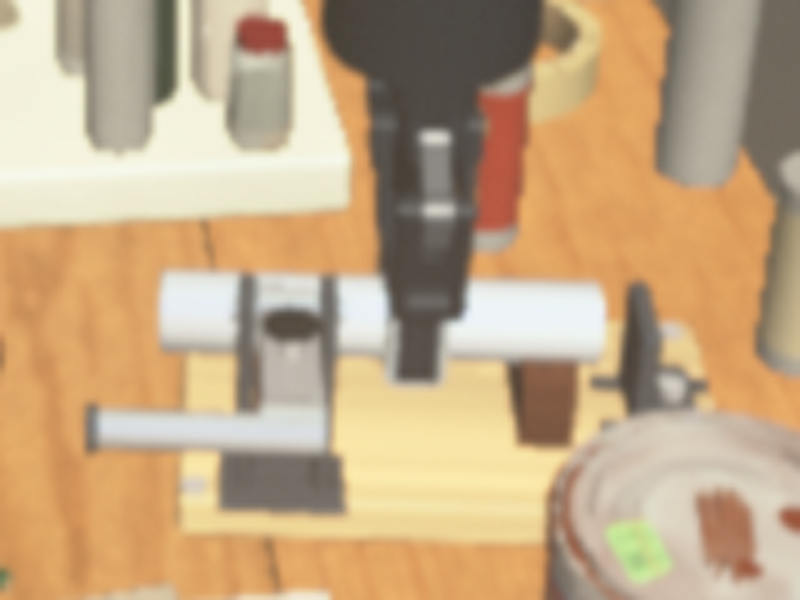

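send_rows:
  dp:
    - [0,0,-1]
    - [0,0,-1]
    - [0,0,-1]
    - [0,0,-1]
    - [0,0,-1]
  rot:
    - [0,0,0]
    - [0,0,0]
    - [0,0,0]
    - [0,0,0]
    - [0,0,0]
  jaw: 20
  force: 20

```text
time: 11.25
tool_pos: [553.3, -266.3, 60.4]
tcp_rot: [-180.0, -0.1, 82.4]
ft_force: [-0.3, 6.5, 4.8]
finger_gap: 29.3
```

send_rows:
  dp:
    - [1,-0.13,0]
    - [2,-0.26,0]
    - [3,-0.4,0]
    - [4,-0.53,0]
    - [4,-0.53,0]
  rot:
    - [0,0,0]
    - [0,0,0]
    - [0,0,0]
    - [0,0,0]
    - [0,0,0]

```text
time: 11.88
tool_pos: [555.1, -266.6, 60.4]
tcp_rot: [-179.7, -0.1, 82.4]
ft_force: [-14.3, 9.9, 15.0]
finger_gap: 29.2
```

send_rows:
  dp:
    - [-2,0.2,0.5]
    - [-2,0.2,1]
    - [-2,0.2,1]
  rot:
    - [0,0,0]
    - [0,0,0]
    - [0,0,0]

```text
time: 12.25
tool_pos: [554.8, -266.6, 60.6]
tcp_rot: [-179.9, -0.1, 82.4]
ft_force: [0.4, 6.5, 1.7]
finger_gap: 29.4
```

send_rows:
  dp:
    - [0,0,0]
    - [0,0,0]
    - [0,1.7,0.5]
    - [0,1.7,0.5]
  rot:
    - [0,0,0]
    - [0,0,0]
    - [0,0,0]
    - [0,0,0]
  jaw: 45

```text
time: 12.75
tool_pos: [555.0, -266.3, 61.6]
tcp_rot: [180.0, 0.0, 82.4]
ft_force: [0.0, -0.2, -0.7]
finger_gap: 44.6
```

send_rows:
  dp:
    - [0,0,0]
    - [0,0,0]
    - [0,0,0]
    - [0,0,0]
    - [0,0,0]
  rot:
    - [0,0,0]
    - [0,0,0]
    - [0,0,0]
    - [0,0,0]
    - [0,0,0]
  jaw: 20

```text
time: 13.38
tool_pos: [555.0, -266.4, 61.7]
tcp_rot: [180.0, 0.0, 82.4]
ft_force: [-1.6, -1.2, 3.0]
finger_gap: 28.9
```

```bash
python3 - <<'E'
from h import *
from bench import r,vision
t=vision.snapshot("side"); crop(t,290,220,160,120,5,"pics/b4.png"); print(r.sense())
E
```

```text
{'time': 13.425, 'joint_pos': array([-3.04044957e+01,  1.87318066e+01,  9.21925734e+01, -1.05434102e-02,
        6.90586329e+01, -1.12790704e+02]), 'qd': array([-0.08592625, -0.01902584,  0.06261973, -0.04982569, -0.02252061,
        0.15977482]), 'joint_efforts': array([ 1.11308366e+00, -6.05840635e+01, -4.42146099e+01,  5.83885945e-01,
       -2.30296869e-01, -3.83486913e-02]), 'tool_pos': array([ 555.0454369 , -266.40756054,   61.67317231]), 'tcp_rot': array([1.79988154e+02, 1.56593548e-02, 8.23899731e+01]), 'ft_force': array([-1.40630106, -0.73587528,  2.36082099]), 'wrist_torque': array([-0.21555822,  0.18591955, -0.02695054]), 'finger_gap': 28.796589214370957}
```

View pics/b4.png

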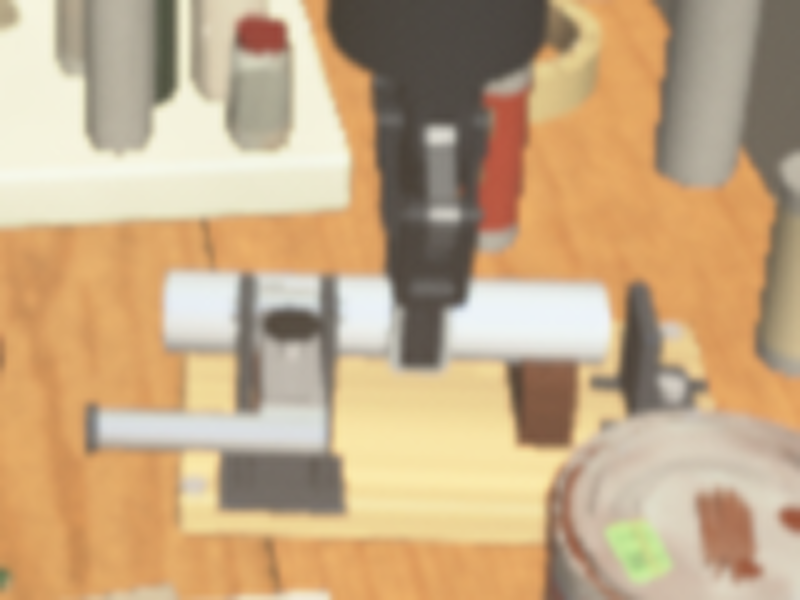

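send_rows:
  dp:
    - [0,0,0.6]
    - [0.8,-0.1,0.6]
    - [1.6,-0.2,0.6]
    - [2.4,-0.3,0.6]
    - [2.4,-0.3,0.6]
  rot:
    - [0,0,0]
    - [0,0,0]
    - [0,0,0]
    - [0,0,0]
    - [0,0,0]

```text
time: 14.05
tool_pos: [557.4, -266.5, 61.9]
tcp_rot: [-180.0, -0.0, 82.4]
ft_force: [-1.6, -2.3, -1.7]
finger_gap: 29.1
```

Slides freely now. Continue.

send_rows:
  dp:
    - [0.6,-0.1,0]
    - [1.2,-0.15,0]
    - [1.8,-0.2,0]
    - [1.8,-0.2,0]
  rot:
    - [0,0,0]
    - [0,0,0]
    - [0,0,0]
    - [0,0,0]

```text
time: 14.55
tool_pos: [559.3, -266.7, 62.1]
tcp_rot: [180.0, -0.0, 82.4]
ft_force: [-1.0, -0.7, -2.2]
finger_gap: 29.3
```

send_rows:
  dp:
    - [0.6,-0.1,0]
    - [1.0,-0.15,0]
    - [1.5,-0.2,0]
    - [1.5,-0.2,0]
  rot:
    - [0,0,0]
    - [0,0,0]
    - [0,0,0]
    - [0,0,0]

```text
time: 15.05
tool_pos: [560.8, -266.8, 62.0]
tcp_rot: [180.0, -0.0, 82.4]
ft_force: [-1.4, 0.1, -1.3]
finger_gap: 29.4
```

send_rows:
  dp:
    - [0.5,-0.07,-0.2]
    - [1,-0.13,-0.3]
    - [1,-0.13,-0.3]
  rot:
    - [0,0,0]
    - [0,0,0]
    - [0,0,0]

```text
time: 15.42
tool_pos: [561.7, -267.2, 61.9]
tcp_rot: [180.0, 0.0, 82.4]
ft_force: [-1.0, -2.1, -0.8]
finger_gap: 29.2
```

```bash
python3 - <<'E'
from h import *
from bench import r,vision
t=vision.snapshot("side"); crop(t,380,260,60,50,12,"pics/b5.png"); print(r.sense()["ft_force"],r.sense()["tool_pos"])
E
```

```text
[-1.78051112 -1.95486283 -1.60031706] [ 561.73869232 -267.21019405   61.86308925]
```

View pics/b5.png

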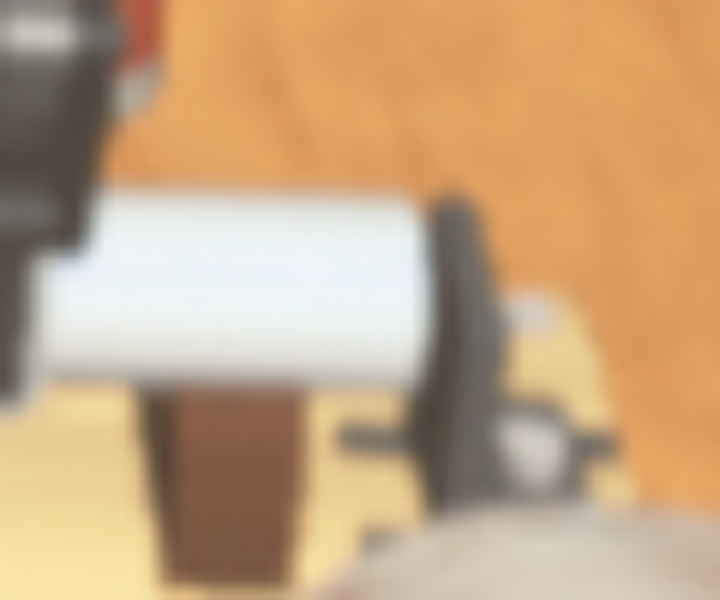

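Almost touching (bar end at crop x≈430, plate from ≈435). Small steps now.

send_rows:
  dp:
    - [0.4,-0.05,0]
    - [0.8,-0.1,0]
    - [0.8,-0.1,0]
  rot:
    - [0,0,0]
    - [0,0,0]
    - [0,0,0]

```text
time: 15.85
tool_pos: [562.5, -267.3, 61.8]
tcp_rot: [180.0, 0.0, 82.4]
ft_force: [-1.9, -2.1, -0.9]
finger_gap: 29.0
```

send_rows:
  dp:
    - [0.4,-0.05,0]
    - [0.8,-0.1,0]
    - [0.8,-0.1,0]
  rot:
    - [0,0,0]
    - [0,0,0]
    - [0,0,0]

```text
time: 16.23
tool_pos: [563.3, -267.4, 61.8]
tcp_rot: [180.0, 0.0, 82.4]
ft_force: [-2.7, -2.7, -0.6]
finger_gap: 29.2
```

send_rows:
  dp:
    - [0.4,-0.0,0]
    - [0.8,0.1,0]
    - [0.8,0.1,0]
  rot:
    - [0,0,0]
    - [0,0,0]
    - [0,0,0]

```text
time: 16.6
tool_pos: [564.1, -267.4, 61.9]
tcp_rot: [180.0, 0.0, 82.4]
ft_force: [-3.2, -4.3, 0.9]
finger_gap: 29.1
```

send_rows:
  dp:
    - [0.4,-0.0,0]
    - [0.8,0,0]
    - [0.8,0,0]
  rot:
    - [0,0,0]
    - [0,0,0]
    - [0,0,0]

```text
time: 16.98
tool_pos: [564.8, -267.5, 61.9]
tcp_rot: [180.0, 0.0, 82.4]
ft_force: [-2.5, -2.9, 1.7]
finger_gap: 29.1
```

send_rows:
  dp:
    - [0.4,-0.05,0]
    - [0.8,-0.1,0]
    - [0.8,-0.1,0]
  rot:
    - [0,0,0]
    - [0,0,0]
    - [0,0,0]

```text
time: 17.35
tool_pos: [565.7, -267.5, 62.0]
tcp_rot: [180.0, 0.0, 82.4]
ft_force: [-4.2, -3.5, 1.6]
finger_gap: 29.1
```

send_rows:
  dp:
    - [0.4,-0.0,0]
    - [0.8,0,0]
    - [0.8,0,0]
  rot:
    - [0,0,0]
    - [0,0,0]
    - [0,0,0]

```text
time: 17.73
tool_pos: [565.8, -267.5, 61.9]
tcp_rot: [-179.9, 0.0, 82.4]
ft_force: [-7.7, -2.9, 3.7]
finger_gap: 29.3
```

```bash
python3 - <<'E'
from h import *
from bench import r,vision
t=vision.snapshot("side"); crop(t,380,260,60,50,12,"pics/b6.png"); print(r.sense()["ft_force"],r.sense()["tool_pos"])
E
```

```text
[-7.16268763 -3.22415675  3.13936188] [ 565.84333438 -267.56168385   61.92986208]
```

View pics/b6.png

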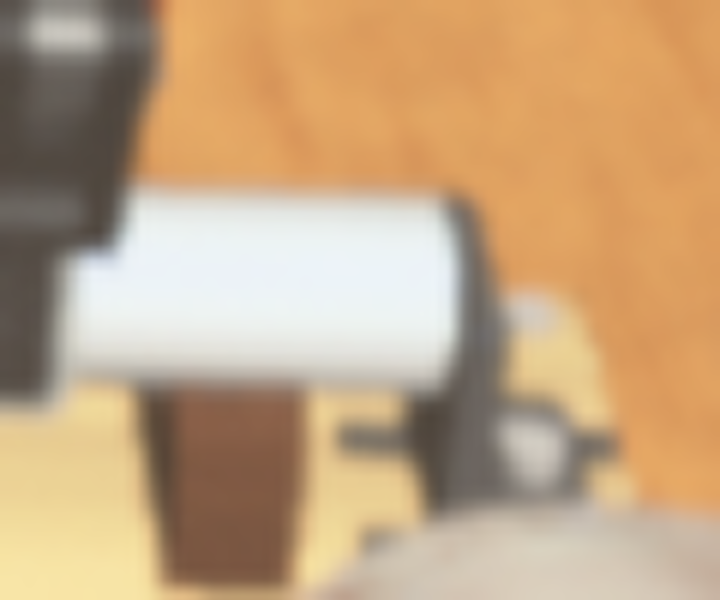

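send_rows:
  dp:
    - [0.4,0,0]
    - [0.6,0,0]
    - [0.6,0,0]
    - [0.6,0,0]
  rot:
    - [0,0,0]
    - [0,0,0]
    - [0,0,0]
    - [0,0,0]

```text
time: 18.27
tool_pos: [565.9, -267.5, 61.9]
tcp_rot: [-179.9, 0.0, 82.4]
ft_force: [-10.1, -3.5, 5.6]
finger_gap: 29.2
```

send_rows:
  dp:
    - [0,0.3,0]
    - [0,0.6,0]
    - [0,0.6,0]
    - [0,0.6,0]
  rot:
    - [0,0,0]
    - [0,0,0]
    - [0,0,0]
    - [0,0,0]
  jaw: 55

```text
time: 18.77
tool_pos: [567.3, -266.5, 61.8]
tcp_rot: [180.0, -0.0, 82.4]
ft_force: [-0.2, -1.0, 0.3]
finger_gap: 55.0
```

send_rows:
  dp:
    - [-1,0,8]
    - [-1,0,30]
    - [-1,0,80]
    - [-1,0,130]
    - [-1,0,160]
  rot:
    - [0,0,0]
    - [0,0,0]
    - [0,0,0]
    - [0,0,0]
    - [0,0,0]

```text
time: 19.4
tool_pos: [567.1, -267.2, 226.2]
tcp_rot: [179.7, 0.1, 82.4]
ft_force: [-0.0, 0.3, 0.8]
finger_gap: 54.8
```

```bash
python3 - <<'E'
from h import *
from bench import r,vision
t=vision.snapshot("side"); crop(t,290,220,160,120,5,"pics/d1.png");np.savez("d1.npz",**t); print(r.sense())
E
```

```text
{'time': 19.45, 'joint_pos': array([-2.99161701e+01,  1.16962120e+01,  8.21358360e+01,  1.11163729e-03,
        8.56147470e+01, -1.12312223e+02]), 'qd': array([ 0.09454439,  0.36336408,  1.02664338, -0.06277283, -4.67743315,
        0.01518435]), 'joint_efforts': array([-2.48087151e-01, -4.47259712e+01, -3.57044148e+01, -1.26368157e-02,
       -8.64851824e-02, -2.72483421e-04]), 'tool_pos': array([ 568.35119303, -267.95124223,  230.30532999]), 'tcp_rot': array([179.48779084,   0.20899729,  82.39503885]), 'ft_force': array([ 0.70386028, -0.39741385,  2.87224271]), 'wrist_torque': array([-0.02450044, -0.05316635, -0.02670456]), 'finger_gap': 54.80068144859594}
```

View pics/d1.png

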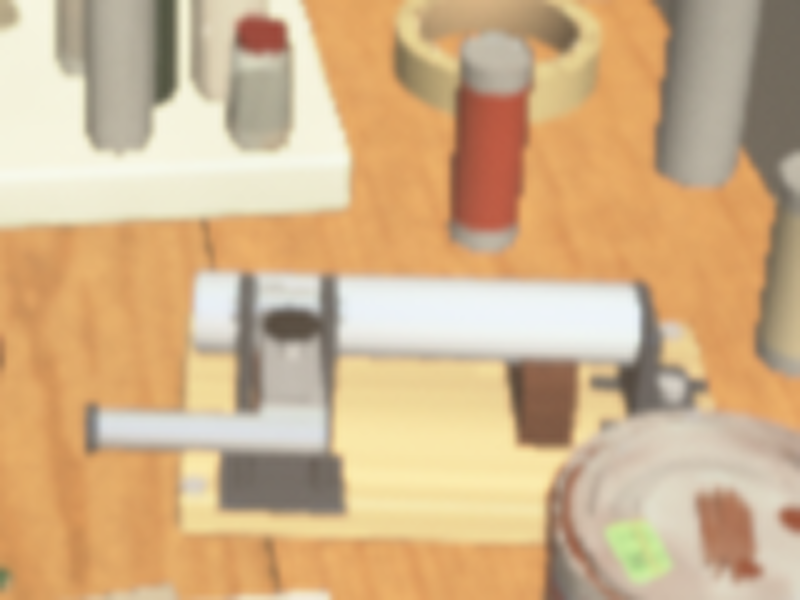

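```bash
python3 - <<'E'
from h import *
t=load("top0.npz"); s=load("side0.npz")
O=np.array([554.2,-268.0,0]); a=np.radians(-7.6); R=np.array([[np.cos(a),-np.sin(a),0],[np.sin(a),np.cos(a),0],[0,0,1]])
loc=lambda p:(R.T@(np.asarray(p)-O)).round(1)
P=cloud(t)
for v in range(204,234,3):
    row=P[v,474:488]; k=row[:,2]>70
    if k.any(): print("top",v,np.where(k)[0]+474,loc(row[k].mean(0)),row[k][:,2].max().round(1))
P=cloud(s)
for u in range(310,352,6):
    row=P[296:318,u]; k=row[:,2]>70
    if k.any(): q=row[k]; print("side",u,np.where(k)[0][[0,-1]]+296,loc(q.mean(0)),loc(q[0]),loc(q[-1]))
# axis from two-view: for angle th predict handle
for th in (2.7,2.75,2.8,2.85,2.9):
    p=O+R@np.array([-86,-45+92*np.cos(th),92+92*np.sin(th)]); print(th,p.round(1),proj(t,p).round(1),proj(s,p).round(1), [proj(s,O+R@np.array([x,-45+92*np.cos(th),92+92*np.sin(th)])).round(1) for x in(-108,-58)])
E
```

```text
top 204 [474 475 476 477 478 479 480 481 482 483 484] [ -51.3 -127.7  117.5] 120.7
top 207 [476 477 478 479 480 481 482 483] [ -57.4 -130.2  115.5] 119.7
top 210 [478 479 480 481 482 483] [ -64.  -132.2  117.4] 118.7
top 213 [478 479 480 481 482 483] [ -70.5 -132.9  117. ] 120.0
top 216 [478 479 480 481 482] [ -77.2 -132.3  117.5] 119.2
top 219 [477 478 479 480 481 482] [ -83.9 -131.7  117.5] 120.0
top 222 [477 478 479 480 481 482] [ -90.4 -132.3  117.7] 120.3
top 225 [477 478 479 480 481 482] [ -97.  -132.8  118. ] 119.9
top 228 [476 477 478 479 480 481] [-103.6 -131.9  116.3] 118.1
top 231 [476 477 478 479 480 481 482] [-110.1 -132.8  118. ] 121.1
side 310 [302 309] [-105.9 -136.2  116.7] [-106.2 -131.   119. ] [-105.6 -140.4  113.5]
side 316 [302 309] [ -96.9 -135.   116. ] [ -97.2 -129.1  117.8] [ -96.8 -137.4  111.3]
side 322 [303 310] [ -87.8 -135.8  115. ] [ -88.  -131.1  117.9] [ -87.7 -136.7  109.1]
side 328 [303 310] [ -78.7 -136.1  115.6] [ -78.9 -132.5  119.3] [ -78.6 -138.5  110.9]
side 334 [303 310] [ -69.7 -136.5  116.2] [ -69.8 -132.8  119.8] [ -69.6 -136.7  109.7]
side 340 [303 310] [ -60.7 -135.5  115.8] [ -60.8 -130.6  118.4] [ -60.6 -136.4  109.8]
side 346 [296 310] [ -51.5 -126.4  115.4] [ -51.1 -104.4  111.3] [ -51.5 -136.9  110.6]
2.7 [ 452.  -383.7  131.3] [480.5 219.2] [323.4 294.7] [array([308.9, 294.3]), array([342. , 295.2])]
2.75 [ 451.8 -385.5  127.1] [480.5 219.5] [323.4 297.7] [array([308.8, 297.3]), array([342. , 298.2])]
2.8 [ 451.5 -387.2  122.8] [480.4 219.8] [323.3 300.7] [array([308.7, 300.3]), array([341.9, 301.2])]
2.85 [ 451.3 -388.6  118.4] [480.2 220. ] [323.3 303.6] [array([308.7, 303.2]), array([341.8, 304.1])]
2.9 [ 451.2 -389.8  114. ] [479.9 220.2] [323.2 306.4] [array([308.7, 306. ]), array([341.8, 307. ])]
```

send_rows:
  dp:
    - [-25,-26,0]
    - [-60,-63,0]
    - [-95,-100,0]
    - [-116,-123,0]
    - [-116,-123,0]
  rot:
    - [0,0,0]
    - [0,0,0]
    - [0,0,0]
    - [0,0,0]
    - [0,0,0]

```text
time: 20.08
tool_pos: [448.5, -391.3, 222.0]
tcp_rot: [-180.0, 0.0, 82.2]
ft_force: [0.3, -0.9, -0.1]
finger_gap: 55.0
```

send_rows:
  dp:
    - [0,0,-15]
    - [0,0,-40]
    - [0,0,-60]
    - [0,0,-60]
    - [0,0,-60]
  rot:
    - [0,0,0]
    - [0,0,0]
    - [0,0,0]
    - [0,0,0]
    - [0,0,0]

```text
time: 20.7
tool_pos: [450.6, -389.5, 162.2]
tcp_rot: [180.0, 0.0, 82.4]
ft_force: [0.1, -0.6, -0.0]
finger_gap: 54.9
```

```bash
python3 - <<'E'
from h import *
from bench import r,vision
t=vision.snapshot("side"); crop(t,270,200,180,130,4,"pics/d2.png");print(r.sense()["tool_pos"])
p=r.sense()["tool_pos"]; print(proj(t,p), proj(t,p+[0,0,-50]))
E
```

```text
[ 450.74103314 -389.90046736  162.79297088]
[323.19640387 280.07709162] [322.92155861 307.14731553]
```

View pics/d2.png

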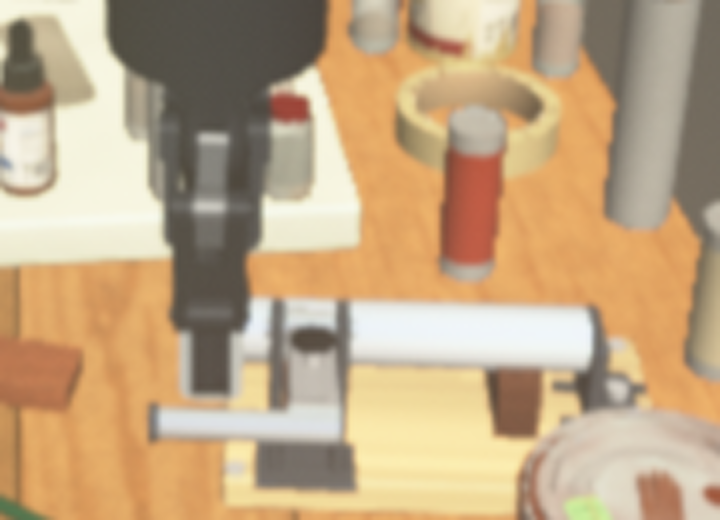

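send_rows:
  dp:
    - [0,0,-12]
    - [0,0,-32]
    - [0,0,-48]
    - [0,0,-52]
    - [0,0,-52]
  rot:
    - [0,0,0]
    - [0,0,0]
    - [0,0,0]
    - [0,0,0]
    - [0,0,0]

```text
time: 21.38
tool_pos: [449.8, -389.4, 109.1]
tcp_rot: [-179.9, -0.0, 82.4]
ft_force: [-0.2, 0.3, -0.1]
finger_gap: 55.0
```

send_rows:
  dp:
    - [0,0,0]
    - [0,0,0]
    - [0,0,0]
    - [0,0,0]
    - [0,0,0]
  rot:
    - [0,0,0]
    - [0,0,0]
    - [0,0,0]
    - [0,0,0]
    - [0,0,0]
  jaw: 5
  force: 25

```text
time: 22.0
tool_pos: [450.7, -388.3, 109.9]
tcp_rot: [180.0, -0.1, 82.4]
ft_force: [2.1, 6.3, 0.7]
finger_gap: 10.7
```

```bash
python3 -c "
import numpy as np
a=np.radians(-7.6)
f=lambda th:np.array([-np.sin(a)*92*np.cos(th),np.cos(a)*92*np.cos(th),92*np.sin(th)])
th=2.87
print(f(2.87))
for k in range(6):
  print(round(th,2),[(f(th-.1*i)-f(th)).round(1).tolist() for i in range(1,6)]); th-=.5
"
```

```text
[-11.72158331 -87.84918073  24.68047669]
2.87 [[0.4, 2.9, 8.7], [0.9, 6.6, 17.1], [1.5, 11.2, 25.1], [2.2, 16.5, 32.6], [3.0, 22.5, 39.5]]
2.37 [[0.9, 6.7, 6.3], [1.9, 13.9, 11.8], [2.9, 21.7, 16.6], [4.0, 29.9, 20.6], [5.1, 38.5, 23.8]]
1.87 [[1.2, 8.8, 2.3], [2.4, 17.8, 3.6], [3.6, 27.0, 4.1], [4.8, 36.1, 3.6], [6.0, 45.1, 2.2]]
1.37 [[1.2, 8.8, -2.3], [2.3, 17.4, -5.4], [3.4, 25.6, -9.4], [4.5, 33.4, -14.3], [5.4, 40.6, -19.8]]
0.87 [[0.9, 6.7, -6.3], [1.7, 12.7, -13.2], [2.4, 18.0, -20.7], [3.0, 22.5, -28.7], [3.5, 26.2, -37.0]]
0.37 [[0.4, 2.9, -8.7], [0.6, 4.9, -17.7], [0.8, 5.9, -26.8], [0.8, 6.1, -36.0], [0.7, 5.4, -45.2]]
```

Include a +1 mm y correction in the first call.

send_rows:
  dp:
    - [0.4,3.9,8.7]
    - [0.9,7.6,17.1]
    - [1.5,12.2,25.1]
    - [2.2,17.5,32.6]
    - [3.0,23.5,39.5]
  rot:
    - [0,0,0]
    - [0,0,0]
    - [0,0,0]
    - [0,0,0]
    - [0,0,0]

```text
time: 22.62
tool_pos: [453.2, -369.3, 151.3]
tcp_rot: [179.9, 0.4, 82.3]
ft_force: [-2.2, -12.8, 0.8]
finger_gap: 10.9
```

send_rows:
  dp:
    - [0.9,5.2,7.8]
    - [1.9,12.4,13.3]
    - [2.9,20.2,18.1]
    - [4.0,28.4,22.1]
    - [5.1,37,25.3]
  rot:
    - [0,0,0]
    - [0,0,0]
    - [0,0,0]
    - [0,0,0]
    - [0,0,0]

```text
time: 23.25
tool_pos: [458.5, -334.1, 179.4]
tcp_rot: [179.7, 0.6, 82.3]
ft_force: [-8.5, -14.1, 17.6]
finger_gap: 10.8
```

send_rows:
  dp:
    - [0,0,2]
    - [0,0,3]
  rot:
    - [0,0,0]
    - [0,0,0]

```text
time: 23.5
tool_pos: [458.7, -332.0, 180.2]
tcp_rot: [179.8, 0.3, 82.3]
ft_force: [-0.8, -6.7, 2.8]
finger_gap: 11.2
```

```bash
python3 - <<'E'
from h import *
from bench import r,vision
t=vision.snapshot("side"); crop(t,270,170,180,160,4,"pics/d3.png");print(r.sense())
E
```

```text
{'time': 23.55, 'joint_pos': array([ -40.97754806,    4.20836282,   95.62646664,   -0.15843061,
         79.81695198, -123.28959358]), 'qd': array([ 0.01687222,  0.09903433, -0.09081994, -0.08416585,  0.03732084,
       -0.04006692]), 'joint_efforts': array([ 4.28593799e+00, -4.92718220e+01, -4.40023077e+01,  2.58887373e+00,
        1.47108916e+00, -2.61055848e-04]), 'tool_pos': array([ 458.72278899, -331.89318348,  180.19244551]), 'tcp_rot': array([179.7946316 ,   0.32159354,  82.33900484]), 'ft_force': array([-2.07285256, -7.39428342,  6.66633268]), 'wrist_torque': array([-1.44595696,  0.32783721,  0.06450103]), 'finger_gap': 11.041352321526299}
```

View pics/d3.png

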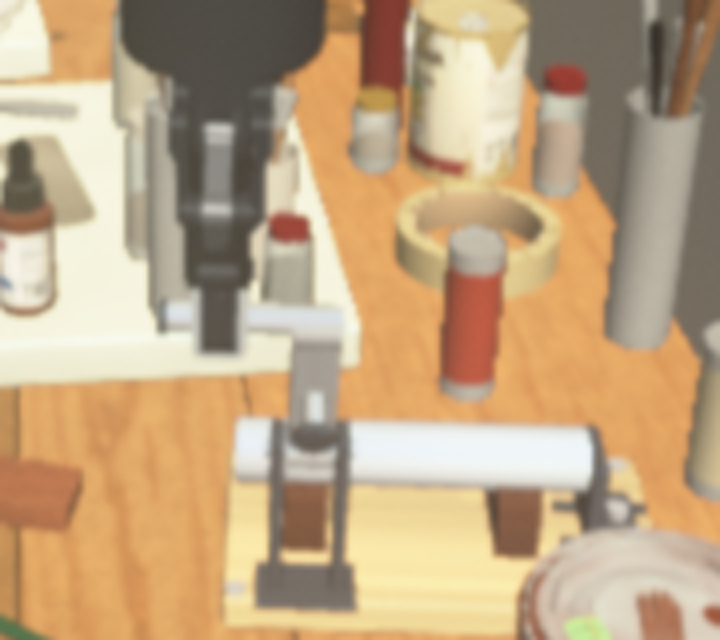

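send_rows:
  dp:
    - [1.2,8.8,2.8]
    - [2.4,17.8,4.4]
    - [3.6,27,5.1]
    - [4.8,36.1,4.6]
    - [6.0,45.1,3.2]
  rot:
    - [0,0,0]
    - [0,0,0]
    - [0,0,0]
    - [0,0,0]
    - [0,0,0]

```text
time: 24.18
tool_pos: [465.1, -286.3, 183.8]
tcp_rot: [179.8, 0.3, 82.3]
ft_force: [-1.3, -6.0, 4.3]
finger_gap: 11.1
```

send_rows:
  dp:
    - [1.2,8.8,-2.3]
    - [2.3,17.4,-5.4]
    - [3.4,25.6,-9.4]
    - [3.4,25.6,-9.4]
  rot:
    - [0,0,0]
    - [0,0,0]
    - [0,0,0]
    - [0,0,0]

```text
time: 24.68
tool_pos: [468.8, -259.0, 173.4]
tcp_rot: [179.8, 0.1, 82.4]
ft_force: [1.8, -0.0, 5.8]
finger_gap: 11.0
```

send_rows:
  dp:
    - [1.0,7.7,-4.8]
    - [2.0,15.0,-10.4]
    - [2.9,21.7,-16.7]
    - [3.7,27.7,-23.6]
    - [4.4,33.0,-31.0]
  rot:
    - [0,0,0]
    - [0,0,0]
    - [0,0,0]
    - [0,0,0]
    - [0,0,0]

```text
time: 25.3
tool_pos: [473.4, -226.0, 142.7]
tcp_rot: [179.8, 0.1, 82.4]
ft_force: [-0.4, 1.2, 8.9]
finger_gap: 10.9
```

```bash
python3 - <<'E'
from h import *
from bench import r,vision
t=vision.snapshot("side"); crop(t,270,170,180,160,4,"pics/d4.png");print(r.sense()["tool_pos"],r.sense()["ft_force"])
E
```

```text
[ 473.38405847 -225.21777114  141.51316841] [4.21204264 1.20268399 6.02398894]
```

View pics/d4.png

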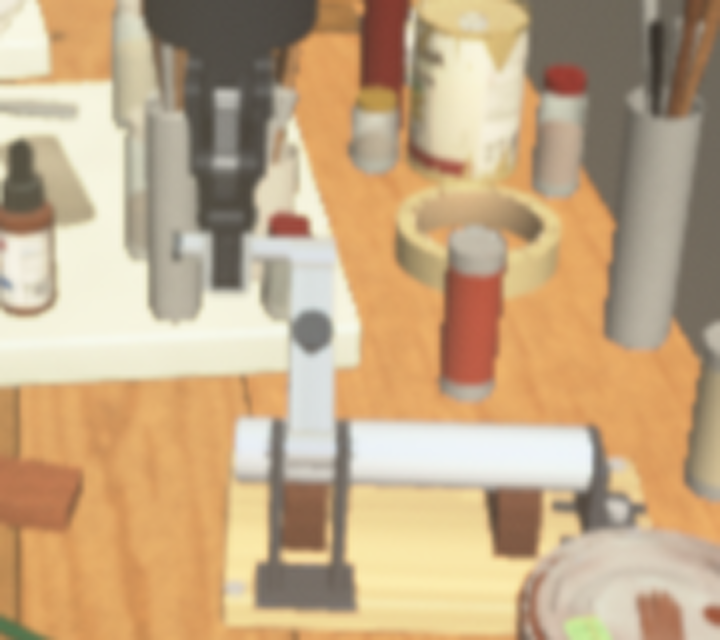

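send_rows:
  dp:
    - [0.5,4.0,-7.0]
    - [0.9,7.0,-13.0]
    - [1.1,8.3,-16.5]
    - [1.1,8.3,-16.5]
  rot:
    - [0,0,0]
    - [0,0,0]
    - [0,0,0]
    - [0,0,0]

```text
time: 25.85
tool_pos: [474.6, -216.6, 125.4]
tcp_rot: [179.8, -0.0, 82.4]
ft_force: [2.8, 6.2, 4.1]
finger_gap: 11.0
```

send_rows:
  dp:
    - [0,0,0]
    - [0,0,0]
    - [0,0,0]
    - [0,0,0]
  rot:
    - [0,0,0]
    - [0,0,0]
    - [0,0,0]
    - [0,0,0]
  jaw: 35

```text
time: 26.35
tool_pos: [472.9, -217.3, 123.8]
tcp_rot: [-180.0, 0.0, 82.4]
ft_force: [-0.1, -0.5, -0.3]
finger_gap: 35.5
```

send_rows:
  dp:
    - [0,0,10]
    - [0,0,25]
    - [0,0,40]
    - [0,0,40]
    - [0,0,40]
  rot:
    - [0,0,0]
    - [0,0,0]
    - [0,0,0]
    - [0,0,0]
    - [0,0,0]

```text
time: 26.98
tool_pos: [473.1, -217.2, 163.9]
tcp_rot: [180.0, 0.0, 82.4]
ft_force: [0.2, -0.5, -1.2]
finger_gap: 34.8
```

send_rows:
  dp:
    - [0,0,0]
    - [0,0,0]
    - [0,0,0]
    - [0,0,0]
  rot:
    - [0,0,0]
    - [0,0,0]
    - [0,0,0]
    - [0,0,0]
  jaw: 0

```text
time: 27.48
tool_pos: [473.0, -217.1, 163.7]
tcp_rot: [-180.0, -0.0, 82.4]
ft_force: [-0.8, -0.6, -0.2]
finger_gap: 0.0
```

```bash
python3 - <<'E'
from h import *
from bench import r,vision
t=vision.snapshot("side"); crop(t,270,170,180,160,4,"pics/d5.png");print(r.sense()["tool_pos"],r.sense()["ft_force"],r.sense()["finger_gap"])
t=vision.snapshot("top"); crop(t,370,110,130,120,6,"pics/d6.png")
E
```

```text
[ 473.04611449 -217.15828593  163.79403703] [ 0.58986325 -0.87628755  0.49644213] 0.16227466455970033
```

View pics/d5.png

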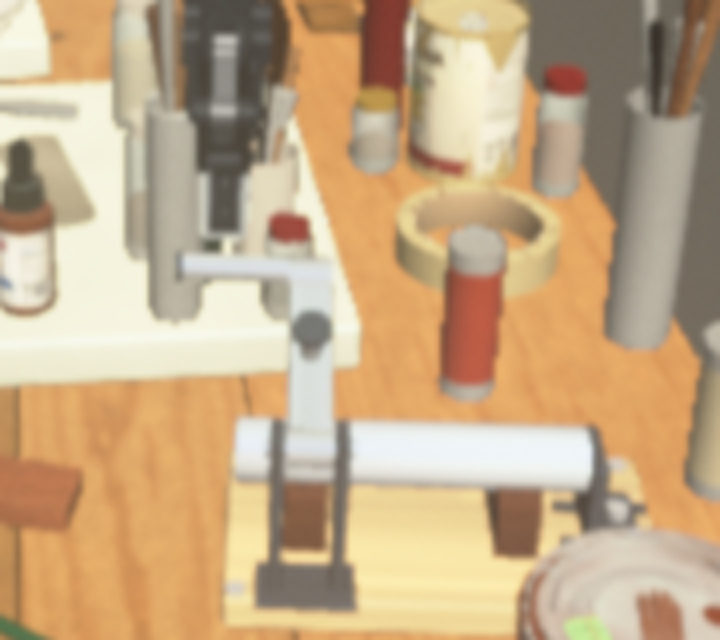

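View pics/d6.png

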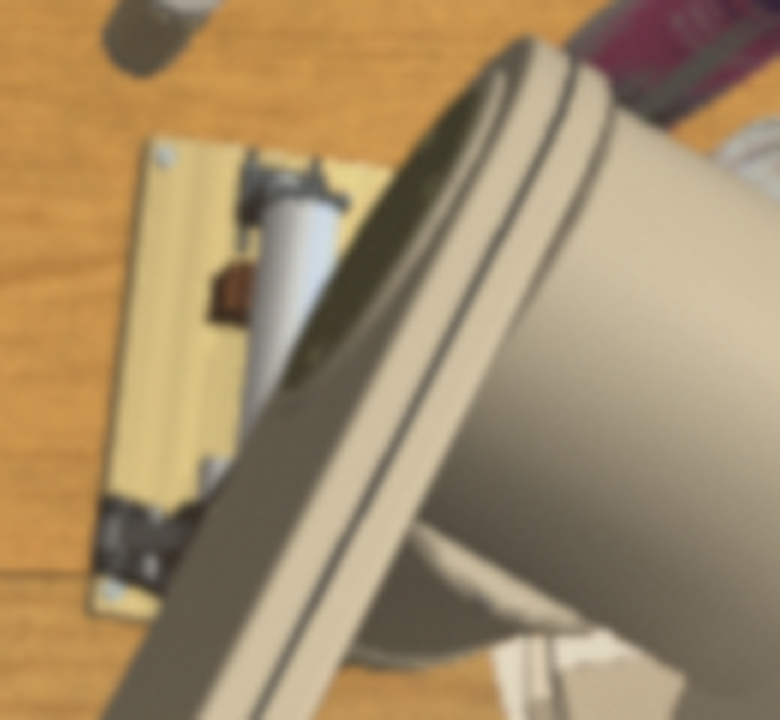

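send_rows:
  dp:
    - [0.5,4,-8]
    - [0.5,4,-14]
    - [0.5,4,-16]
    - [0.5,4,-16]
  rot:
    - [0,0,0]
    - [0,0,0]
    - [0,0,0]
    - [0,0,0]

```text
time: 28.08
tool_pos: [473.6, -212.9, 147.7]
tcp_rot: [-180.0, -0.0, 82.4]
ft_force: [0.3, 0.1, 0.1]
finger_gap: -0.0
```

send_rows:
  dp:
    - [0,0,-2]
    - [0,0,-4]
    - [0,0,-6]
    - [0,0,-8]
  rot:
    - [0,0,0]
    - [0,0,0]
    - [0,0,0]
    - [0,0,0]

```text
time: 28.58
tool_pos: [474.1, -212.9, 140.3]
tcp_rot: [179.9, -0.0, 82.4]
ft_force: [0.4, 3.5, 5.5]
finger_gap: -0.3
```

send_rows:
  dp:
    - [0,0,-2]
    - [0,0,-4]
    - [0,0,-5]
  rot:
    - [0,0,0]
    - [0,0,0]
    - [0,0,0]

```text
time: 28.95
tool_pos: [474.0, -213.1, 135.1]
tcp_rot: [180.0, -0.0, 82.4]
ft_force: [0.2, 3.0, 4.3]
finger_gap: 0.2
```

send_rows:
  dp:
    - [0,0,-1.5]
    - [0,0,-3]
    - [0,0,-3]
  rot:
    - [0,0,0]
    - [0,0,0]
    - [0,0,0]

```text
time: 29.32
tool_pos: [473.6, -213.3, 131.7]
tcp_rot: [-180.0, 0.0, 82.4]
ft_force: [1.5, 0.8, 1.9]
finger_gap: -0.1
```

send_rows:
  dp:
    - [0,0,-1.5]
    - [0,0,-3]
    - [0,0,-3]
  rot:
    - [0,0,0]
    - [0,0,0]
    - [0,0,0]

```text
time: 29.7
tool_pos: [473.4, -213.2, 128.6]
tcp_rot: [-180.0, 0.0, 82.4]
ft_force: [1.0, 1.9, 1.7]
finger_gap: -0.1
```

send_rows:
  dp:
    - [0,0,-1.5]
    - [0,0,-3]
    - [0,0,-3]
  rot:
    - [0,0,0]
    - [0,0,0]
    - [0,0,0]

```text
time: 30.08
tool_pos: [473.4, -213.2, 125.6]
tcp_rot: [-180.0, 0.0, 82.4]
ft_force: [0.4, 1.0, 2.1]
finger_gap: -0.0
```

```bash
python3 - <<'E'
from h import *
from bench import r,vision
t=vision.snapshot("side"); crop(t,290,200,90,90,8,"pics/e1.png");print(r.sense()["ft_force"])
E
```

```text
[-0.40751629  0.99056672  1.52623283]
```

View pics/e1.png

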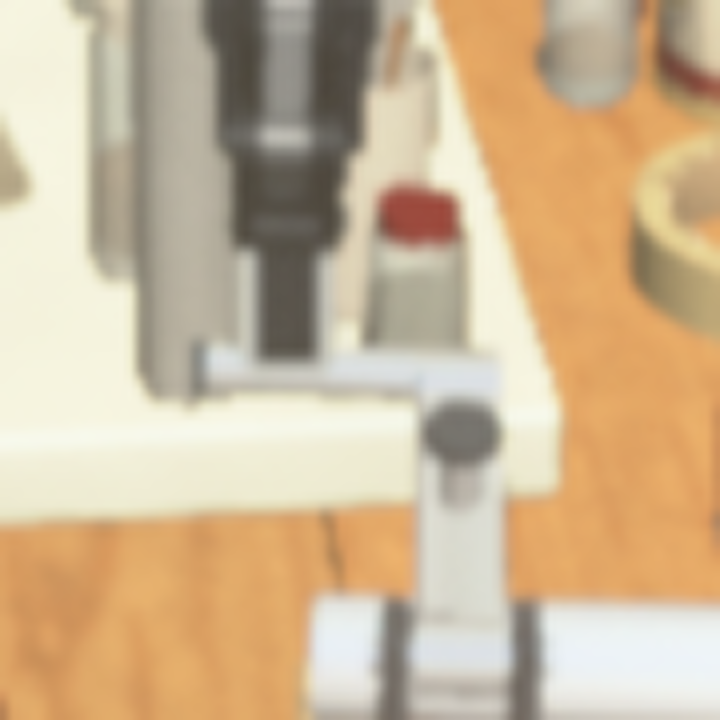

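```bash
python3 - <<'E'
from h import *
s=load("side0.npz")
O=np.array([554.2,-268.0,0]); a=np.radians(-7.6); R=np.array([[np.cos(a),-np.sin(a),0],[np.sin(a),np.cos(a),0],[0,0,1]])
for th in np.arange(0,.5,.05):
    f=lambda x:proj(s,O+R@np.array([x,-45+92*np.cos(th),92+92*np.sin(th)])).round(1)
    print(round(th,2),f(-86),f(-108),O+R@np.array([-86,-45+92*np.cos(th),92+92*np.sin(th)]))
print(proj(s,np.array([473.4,-213.2,111.6])))
E
```

```text
0.0 [326.2 253.1] [314.6 252.8] [ 475.17151388 -210.03882005   92.        ]
0.05 [326.2 251. ] [314.6 250.7] [ 475.15630756 -210.15278609   96.59808357]
0.1 [326.3 249.1] [314.6 248.8] [ 475.11072662 -210.49439936  101.18467433]
0.15 [326.3 247.2] [314.6 246.9] [ 475.03488498 -211.06280599  105.74830819]
0.2 [326.3 245.3] [314.5 245.1] [ 474.92897221 -211.85658528  110.27757843]
0.25 [326.3 243.6] [314.5 243.3] [ 474.79325304 -212.87375319  114.76116425]
0.3 [326.3 241.9] [314.5 241.6] [ 474.62806669 -214.11176732  119.18785901]
0.35 [326.3 240.3] [314.4 240. ] [ 474.43382603 -215.56753329  123.54659829]
0.4 [326.3 238.8] [314.4 238.5] [ 474.21101659 -217.23741244  127.82648749]
0.45 [326.3 237.4] [314.3 237.1] [ 473.96019525 -219.11723093  132.01682914]
[325.5748986 245.1541814]
```

send_rows:
  dp:
    - [0.2,1,-1.5]
    - [0.2,1.5,-3]
    - [0.2,1.5,-4]
  rot:
    - [0,0,0]
    - [0,0,0]
    - [0,0,0]

```text
time: 30.5
tool_pos: [473.8, -212.0, 121.9]
tcp_rot: [180.0, 0.0, 82.4]
ft_force: [-0.4, -2.3, 2.7]
finger_gap: 0.2
```

send_rows:
  dp:
    - [0,0,-1.5]
    - [0,0,-3]
    - [0,0,-4]
  rot:
    - [0,0,0]
    - [0,0,0]
    - [0,0,0]

```text
time: 30.88
tool_pos: [473.8, -211.5, 117.8]
tcp_rot: [-180.0, -0.0, 82.4]
ft_force: [-0.8, 0.3, 3.4]
finger_gap: -0.0
```

send_rows:
  dp:
    - [0,0,-1.5]
    - [0,0,-3]
    - [0,0,-3]
  rot:
    - [0,0,0]
    - [0,0,0]
    - [0,0,0]

```text
time: 31.25
tool_pos: [473.8, -211.3, 114.6]
tcp_rot: [-180.0, -0.0, 82.4]
ft_force: [-0.0, 0.1, 1.9]
finger_gap: 0.2
```

send_rows:
  dp:
    - [0,0,-1.5]
    - [0,0,-3]
    - [0,0,-3]
  rot:
    - [0,0,0]
    - [0,0,0]
    - [0,0,0]

```text
time: 31.62
tool_pos: [473.7, -211.6, 111.7]
tcp_rot: [-180.0, -0.0, 82.4]
ft_force: [0.1, 0.5, 0.6]
finger_gap: 0.1
```

```bash
python3 - <<'E'
from h import *
from bench import r,vision
t=vision.snapshot("side"); crop(t,290,200,90,90,8,"pics/e2.png");print(r.sense()["ft_force"])
E
```

```text
[1.0629833  1.78846997 1.9348558 ]
```

View pics/e2.png

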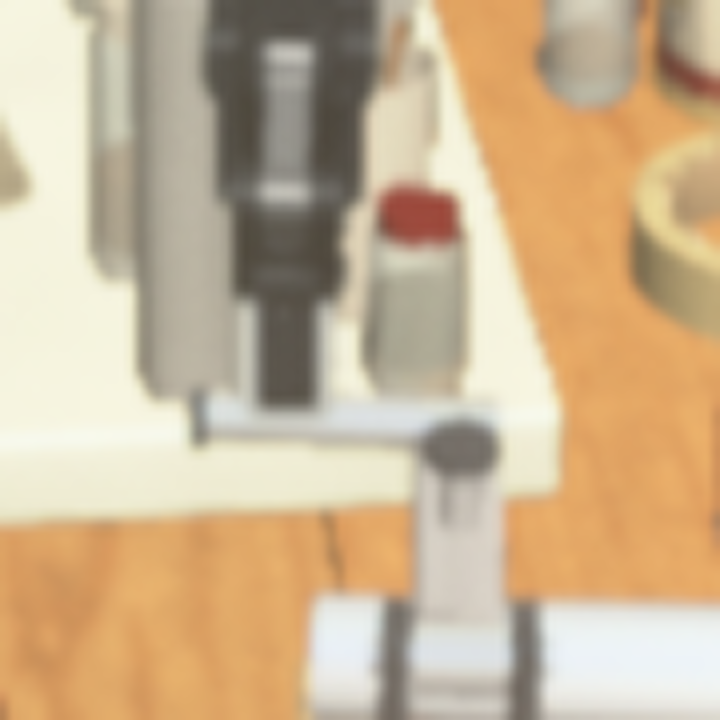

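send_rows:
  dp:
    - [0,0,-1]
    - [0,0,-2]
    - [0,0,-3]
  rot:
    - [0,0,0]
    - [0,0,0]
    - [0,0,0]

```text
time: 32.05
tool_pos: [473.8, -211.7, 108.9]
tcp_rot: [180.0, 0.0, 82.4]
ft_force: [0.9, 2.0, 3.6]
finger_gap: 0.1
```

send_rows:
  dp:
    - [0,0,-1]
    - [0,0,-2]
    - [0,0,-2]
  rot:
    - [0,0,0]
    - [0,0,0]
    - [0,0,0]

```text
time: 32.42
tool_pos: [473.7, -211.6, 106.8]
tcp_rot: [-180.0, -0.0, 82.4]
ft_force: [-1.2, 2.2, 3.2]
finger_gap: 0.3
```

send_rows:
  dp:
    - [0,0,-1]
    - [0,0,-2]
    - [0,0,-2]
  rot:
    - [0,0,0]
    - [0,0,0]
    - [0,0,0]

```text
time: 32.8
tool_pos: [473.8, -211.6, 105.0]
tcp_rot: [-180.0, -0.0, 82.4]
ft_force: [-1.8, 2.4, 5.3]
finger_gap: 0.0
```

send_rows:
  dp:
    - [0,0,-1]
    - [0,0,-2]
    - [0,0,-2]
  rot:
    - [0,0,0]
    - [0,0,0]
    - [0,0,0]

```text
time: 33.17
tool_pos: [473.8, -211.7, 103.3]
tcp_rot: [180.0, -0.0, 82.4]
ft_force: [-2.7, 3.2, 7.1]
finger_gap: -0.3
```

send_rows:
  dp:
    - [0,0,-1]
    - [0,0,-2]
    - [0,0,-2]
  rot:
    - [0,0,0]
    - [0,0,0]
    - [0,0,0]

```text
time: 33.55
tool_pos: [473.9, -211.7, 101.5]
tcp_rot: [180.0, 0.0, 82.4]
ft_force: [-3.4, 4.0, 8.5]
finger_gap: -0.2
```

send_rows:
  dp:
    - [0,0,-0.7]
    - [0,0,-1.2]
    - [0,0,-1.2]
  rot:
    - [0,0,0]
    - [0,0,0]
    - [0,0,0]

```text
time: 33.92
tool_pos: [473.9, -211.7, 100.5]
tcp_rot: [180.0, 0.0, 82.4]
ft_force: [-4.3, 3.5, 11.0]
finger_gap: 0.0
```

send_rows:
  dp:
    - [0,0,2]
    - [0,0,6]
    - [0,0,20]
    - [0,0,50]
    - [0,0,90]
  rot:
    - [0,0,0]
    - [0,0,0]
    - [0,0,0]
    - [0,0,0]
    - [0,0,0]

```text
time: 34.55
tool_pos: [473.1, -211.5, 190.3]
tcp_rot: [-179.9, -0.0, 82.4]
ft_force: [0.5, -0.3, -0.7]
finger_gap: 0.1
```

send_rows:
  dp:
    - [-20,20,40]
    - [-40,60,60]
    - [-60,120,60]
    - [-60,170,60]
    - [-60,170,60]
  rot:
    - [0,0,0]
    - [0,0,0]
    - [0,0,0]
    - [0,0,0]
    - [0,0,0]

```text
time: 35.17
tool_pos: [413.8, -39.1, 250.8]
tcp_rot: [179.9, -0.0, 82.7]
ft_force: [-0.3, -0.4, 0.4]
finger_gap: 0.1
```

```bash
python3 - <<'E'
from h import *
from bench import r,vision
t=vision.snapshot("side"); crop(t,290,220,160,120,5,"pics/f1.png");print(r.sense()["ft_force"],r.sense()["tool_pos"],r.sense()["qd"])
u=vision.snapshot("top"); crop(u,370,110,130,120,6,"pics/f2.png")
d=load("d1.npz")["pixels"][255:300,325:420].astype(int)-t["pixels"][255:300,325:420]; print(np.abs(d).mean())
# bystander check
for n,S in(("side",t),("top",u)):
    A=load(n+"0.npz")["pixels"]; D=np.abs(A.astype(int)-S["pixels"]).max(2)>40
    cv2.imwrite(f"pics/diff_{n}.png",(D*255).astype(np.uint8))
E
```

```text
[ 0.30549112 -0.50664287 -0.3868468 ] [413.92289763 -40.61952383 250.64180845] [-2.86925721  1.27094613 -0.66408077 -0.62517774 -0.37736047 -1.02620836]
8.813099415204679
```

View pics/f1.png

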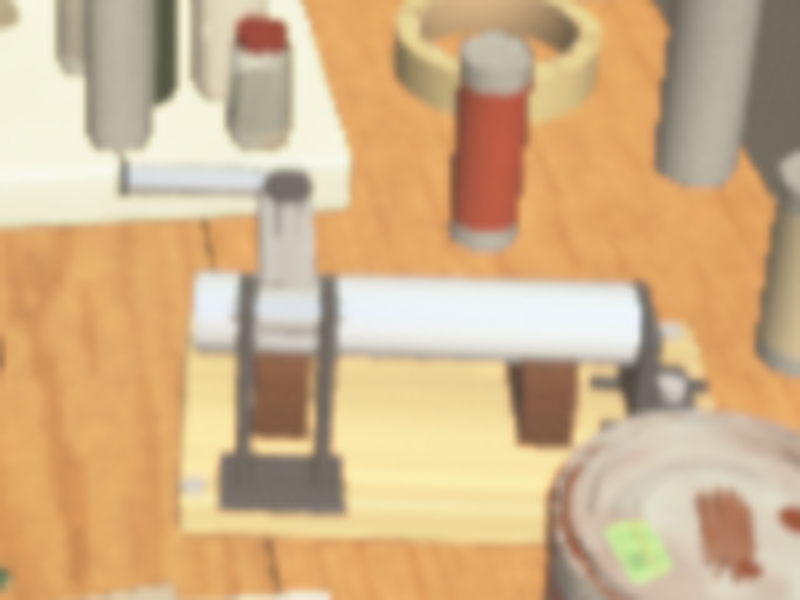

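View pics/f2.png

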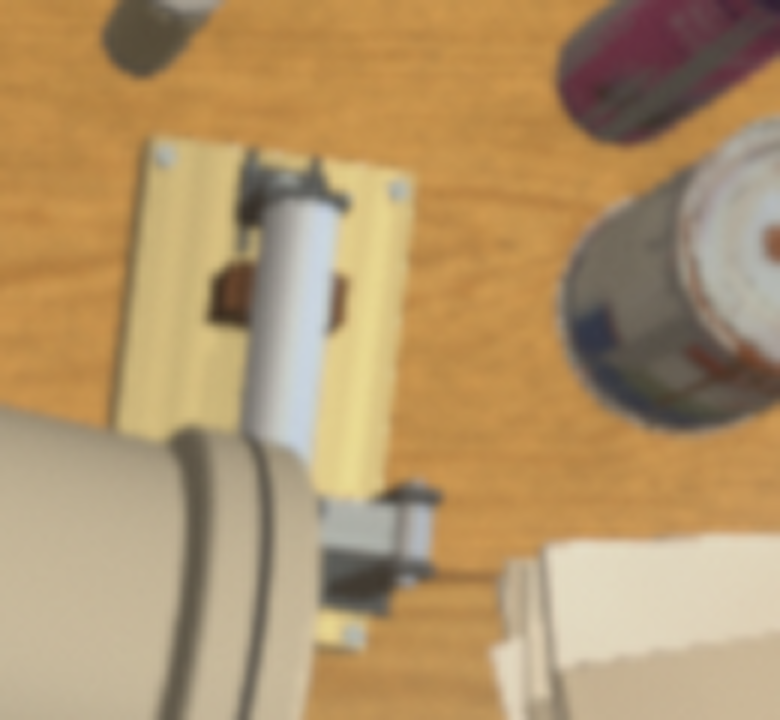

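View pics/diff_side.png

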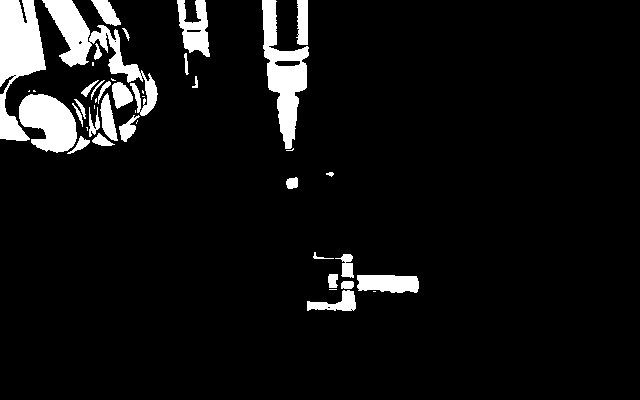

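```bash
python3 - <<'E'
from h import *
from bench import r,vision
t=vision.snapshot("side"); np.savez("f1.npz",**t)
im=cv2.cvtColor(t["pixels"],cv2.COLOR_RGB2GRAY)
for u in (320,322,337): print(u,im[245:266,u])
for n,v0,k in(("e1",200,8),("e2",200,8)):
    e=cv2.imread(f"pics/{n}.png",0); e=cv2.resize(e,(90,90),interpolation=cv2.INTER_AREA)
    for u in(318,320,337): print(n,u,[*zip(range(238,262),e[38:62,u-290])][0][0],e[38:62,u-290])
print(im[238:262,318])
E
```

```text
320 [198 205 222 235 240 243 241 234 225 223 222 214 192 185 213 231 234 230
 212 184 178]
322 [242 242 243 243 243 243 242 235 226 224 223 216 195 188 213 230 234 230
 211 184 180]
337 [158 162 169 183 213 233 238 231 220 221 224 221 207 190 207 227 228 211
 187 181 181]
e1 318 238 [170 170 169 171 182 203 219 221 214 198 183 194 225 241 244 246 244 240
 236 235 234 234 232 231]
e1 320 238 [194 193 194 194 195 199 204 209 209 197 189 215 238 243 245 246 244 239
 236 235 234 234 233 232]
e1 337 238 [144 143 143 143 153 181 209 220 221 213 196 199 223 239 244 242 238 234
 233 232 232 231 230 226]
e2 318 238 [167 169 170 170 170 170 170 171 170 174 187 206 218 222 216 198 191 213
 231 235 235 234 233 232]
e2 320 238 [174 191 194 194 195 195 194 194 194 194 194 198 205 212 212 198 188 210
 230 235 235 234 233 233]
e2 337 238 [145 143 143 142 143 145 149 155 160 167 180 198 214 221 221 213 195 192
 214 229 232 232 230 226]
[168 168 168 169 168 169 169 169 170 172 177 196 228 239 234 224 224 222
 212 190 183 211 230 233]
```

send_rows:
  dp:
    - [0,0,0]
    - [0,0,0]
    - [0,0,0]
    - [0,0,0]
    - [0,0,0]
  rot:
    - [0,0,0]
    - [0,0,0]
    - [0,0,0]
    - [0,0,0]
    - [0,0,0]

```text
time: 35.95
tool_pos: [413.8, -41.7, 249.6]
tcp_rot: [-180.0, 0.0, 82.4]
ft_force: [-0.7, 0.8, 0.2]
finger_gap: -0.2
```

send_rows:
  dp:
    - [0,0,0]
    - [0,0,0]
    - [0,0,0]
    - [0,0,0]
    - [0,0,0]
  rot:
    - [0,0,0]
    - [0,0,0]
    - [0,0,0]
    - [0,0,0]
    - [0,0,0]

```text
time: 36.58
tool_pos: [413.8, -41.7, 249.7]
tcp_rot: [180.0, 0.0, 82.4]
ft_force: [0.6, 0.7, -0.4]
finger_gap: 0.1
```

```bash
python3 - <<'E'
from h import *
from bench import r,vision
t=vision.snapshot("side"); a=cv2.cvtColor(t["pixels"],cv2.COLOR_RGB2GRAY);b=cv2.cvtColor(load("f1.npz")["pixels"],cv2.COLOR_RGB2GRAY)
print(a[245:264,318],b[245:264,318],np.abs(a[245:300,310:425].astype(int)-b[245:300,310:425]).max())
E
```

```text
[170 170 171 177 197 228 240 234 225 224 222 212 190 184 211 230 233 229
 212] [169 170 172 177 196 228 239 234 224 224 222 212 190 183 211 230 233 229
 211] 2
```

No creep, and everything is stationary, so I'm handing in.

```bash
python3 -c "
from bench import job
print(job.hand_in())"
```

```text
the job is handed in; nothing more can be done
None
```

The bar is in the V-rests, against the end stop, and held by the strap. I handed the job in at about 37 s; it gave no verdict.

- **Laying in and sliding:** I gripped the bar, lowered it into both rests and released it so it could bed. The first push along the grooves bound: about 15 N along the grooves after roughly 2 mm, still short of the stop. I re-gripped it about 1.5 mm over and slightly higher, and it then slid freely. Against the stop it read about 10 N along the groove, and I estimate about 7 N of that was on the stop itself. I then let go.
- **Strap:** I swung it over by its handle and released the handle before the foot reached the bar. I pressed down with closed fingertips until the handle read 10–11 N, at the top of the 8–11 N range allowing for noise.
- **Last checks:**
  - The side and top pictures show the bar against the stop and lying in the rests.
  - The handle rose about 2 mm when I lifted off, then stayed still: two pictures about 1 s apart match.
  - I estimate 8–9 N left on the foot, worked out from the spring and hinge figures, not measured.
  - Compared with the start, the side view shows changes only at the arm, the bar and the strap, and a small patch at the bar's starting place. I saved the matching top-view comparison but did not look at it.
  - The arm is clear, with no force on the tool.

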